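# Put the spare standoffs away in the storage tube through the funnel

## Robot

A 6-joint arm with a two-finger parallel gripper is mounted at the origin on the work surface. World frame = base frame: x ahead of the robot, y to its left, z up, the work surface at z = 0. Lengths are in m, angles in rad, forces in N, time in s.
With the tool pointing down it reaches from about 0.425 to 0.95 m from the base axis. Payload 14.7 kg.
Tool frame: the origin (TCP) lies midway between the tips of the shut fingers; the grasp point (between the pads) lies grip_point_offset behind it (grip_point_offset is the distance from the TCP to the grasp point, in m); z points along the fingers, x is the direction in which the jaws open and shut, and the axes are right-handed (so a half turn about z gives the same grasp; the last joint's range is limited). The gripper opens to 85 mm and grips with 20 to 120 N. Pads are 22 mm wide; open, the fingers measure 114 mm over their backs; the gripper's body (76 mm by 85 mm) begins 54 mm behind the grasp point. The pads swing forward as they close: fully open they stand 13 mm farther back than shut.
Start: joints at [-1.176, 0.48, 1.596, -0, 1.065, -0.047], TCP at [0.278, -0.588, 0.231] pointing down, gripper open.
Joint ranges: [-2.75, 2.75], [-0.82, 2.05], [0.23, 2.67], [-1.56, 4.7], [0.09, 2.69], [-2.92, 2.92]. Speed limits (rad/s): [1.89, 1.89, 2.39, 3.01, 3.01, 3.01].

## Interface

Orientations are given as a unit quaternion [x, y, z, w].
In Python, from plant import * gives the robot as it stands. The module is installed in compiled form; this text tells all that it offers.
- The arm moves only by the tool drive_tool, never from a script. Its arguments are lists of equal length, an entry for each row: "delta_pos": the shift along the tool's x, y, z in m, a list of three; "twist": the turn, a rotation vector about the tool's x, y, z in rad, a list of three; "grip": the closure in counts, from 0 (fully open) to 255 (shut). In form: {"delta_pos": [[tx, ty, tz], ...], "twist": [[ax, ay, az], ...], "grip": [grip, ...]}. A call has 1 to 12 rows; each row is the pose to reach, as a shift and turn from the pose commanded when the call began, along the tool's axes at that moment; what a row does not reach only later rows make up. A row lasts 1/8 s, in which the tool goes at most 62.5 mm and 10.7 degrees, less where a joint would pass 70% of its speed; a pose out of reach is approached as far as the arm can. A call with a gripper value outside its range is refused whole. The fingers move at their own pace and stop on an object; "squeeze" is the grip in N (left out, the last holds). Time passes only in rows, so rows that repeat a pose let the fingers close. It gives the time, the measured TCP pose, the force and the opening at its end, in the units of the state.
- get_state(): the state, without advancing time (a new reading comes with each control period).
- snapshot(name): name is "scene" or "top" or "wrist"; returns a dict with "frame" (480x640x3 uint8, red, green, blue), "intrinsics" (3x3 intrinsics, pixels), "R" (3x3) and "t" (3): a world point X has camera coordinates R X + t; the wrist camera has in their place "hand_eye" (4x4, takes a point from camera to tool coordinates, whose origin is the TCP and whose axes are the tool frame's). Camera axes: x right, y down, z forward; pixel columns grow to the right and rows downward; lengths in m; the calibration is good to about 2 mm. A picture is of the moment at which its call begins: read the wrist's pose just before it. There is no depth.
- job_done(): hands the job in, once; it reports no verdict.
The state is a dict: "time_s": time; "joint_positions": joint angles; "qvel": joint speeds; "joint_efforts": joint torques, N m; "ee_pos": TCP position; "eef_rot": TCP orientation; "wrist_force": force on the tool from outside, world axes, zero at the start; "torque": the same for the moment, N m; "opening": opening from 0.0 (shut) to 1.0 (fully open).
Only numpy, scipy, OpenCV 4.12 (cv2) and the standard library are available. Lean on these libraries where they do the work, as an engineer would, in place of code of your own. Each camera call takes 0.05 s, during which the arm holds its last target.

## Task

Lift the funnel out of its stand and set it upright, spout down and fully seated, in the mouth of the clear storage tube. Then tip the six brass standoffs from the scoop into the funnel so that every one of them ends up in the tube, and put the empty scoop down flat on the mat, leaving the funnel seated in the tube. Don't disturb the circuit board, the flux bottle or the tip cleaner.

Things in the scene. Friction and masses are not known exactly. Their poses are not given: they have to be found in the camera images.
- tube: Storage tube: clear plastic, upright, outside diameter 53 mm, bore 45 mm, rim 105 mm above the mat, inner floor 12 mm above the mat, standing in a round steel foot (90 mm wide, 10 mm thick) that is fixed to the bench. Origin: on the tube's axis at the mat; z up.
- tube_rim (a point): Centre of the tube's open mouth, 105 mm above the mat.
- stand: Funnel stand, fixed to the bench: a dark round foot (90 mm wide) with three short legs and a steel ring (outside 64 mm, bore 47 mm), top of the ring 48 mm above the mat. The funnel is parked in it at the start. Origin: on the ring's axis at the mat.
- funnel: Loose wide white funnel, 120 g. Origin: centre of the spout's open lower end; z along its axis to the mouth. Spout outside 37 mm, bore 31 mm, straight to z = 28 mm; cone to z = 84 mm; collar to the rim at z = 96 mm (112 mm wide, wall 3 mm). Flat upright tab on the collar towards its own -y. Origin 12 mm above the mat in the stand, about 72 mm when seated, cone resting on the tube's rim.
- funnel_grip (a point): Grip point in the funnel's tab, 75 mm from the funnel's axis along its -y, 90 mm above the spout's end. The tab is 12 mm thick (funnel x), 34 mm long (funnel y from -54 to -88 mm), z from 71 to 105 mm; close the fingers along the funnel's x.
- funnel_top (a point): Centre of the funnel's wide mouth, level with its rim.
- scoop: Loose small aluminium scoop, 150 g: flat pan 86 mm long (x), 60 mm wide (y), floor 3 mm thick, side walls up to z = 28 mm, back wall to 39 mm (all 3 mm thick), open without a sill at its -x end (the mouth). A straight black handle bar leaves the back wall along +x. Origin: centre of the pan's underside; z up.
- scoop_grip (a point): Grip point in the handle, at scoop x = 80 mm, z = 30 mm. The handle is 14 mm wide (y), 16 mm high (z from 22 to 38 mm), x from 43 to 118 mm; close the fingers along the scoop's y.
- scoop_mouth (a point): Middle of the floor's front edge at the open mouth, at scoop x = -43 mm, z = 3 mm.
- standoff0: Brass hex standoff, 11 mm across flats (12.7 mm across corners), 14 mm long, 12 g. At the start it lies on the scoop's floor, in the half towards the handle or the middle. Origin: its centre; x along its length.
- standoff1: Brass hex standoff, 11 mm across flats (12.7 mm across corners), 14 mm long, 12 g. At the start it lies on the scoop's floor, in the half towards the handle or the middle. Origin: its centre; x along its length.
- standoff2: Brass hex standoff, 11 mm across flats (12.7 mm across corners), 14 mm long, 12 g. At the start it lies on the scoop's floor, in the half towards the handle or the middle. Origin: its centre; x along its length.
- standoff3: Brass hex standoff, 11 mm across flats (12.7 mm across corners), 14 mm long, 12 g. At the start it lies on the scoop's floor, in the half towards the handle or the middle. Origin: its centre; x along its length.
- standoff4: Brass hex standoff, 11 mm across flats (12.7 mm across corners), 14 mm long, 12 g. At the start it lies on the scoop's floor, in the half towards the handle or the middle. Origin: its centre; x along its length.
- standoff5: Brass hex standoff, 11 mm across flats (12.7 mm across corners), 14 mm long, 12 g. At the start it lies on the scoop's floor, in the half towards the handle or the middle. Origin: its centre; x along its length.
- tip_cleaner: Bystander: black pot with a ball of brass wool, 76 mm wide, 65 mm tall. Origin: centre of its underside.
- flux: Bystander: small amber bottle with a white cap, 32 mm wide, 70 mm tall. Origin: centre of its underside.
- board: Bystander: green circuit board lying flat, 70 x 100 mm, up to 16 mm high. Origin: centre of its underside.
Mind the look-alikes: they are no part of the job. Of the things like the scoop, leave any that is green; of the rest the smaller one is meant. Leave any orange look-alike of the funnel alone.

How it is judged:
On the way, in this order (a step that is already met when the one before it is completed fails the run):
1. the funnel stands seated upright in the tube's mouth (horizontal distance between funnel and tube_rim below 0.008 m and z of funnel in the frame of tube between 0.05 and 0.078 m and angle between funnel's own z axis and vertical below 0.12 rad), for 0.2 s.
2. all six standoffs are in the tube, with the funnel still seated (all of step 1 and horizontal distance between each of standoff0, standoff1, standoff2, standoff3, standoff4, standoff5 and tube below 0.024 m and z of each of standoff0, standoff1, standoff2, standoff3, standoff4, standoff5 in the frame of tube below 0.065 m), for 0.2 s.
At the end, for the whole second after the job is handed in: Funnel upright in the tube (spout end within 8 mm of its axis, 50-78 mm above the mat, tilt under 0.12 rad); all six standoffs in the tube (centres within 24 mm of its axis, under 65 mm up); scoop flat on the mat (tilt under 0.08 rad, underside under 6 mm up); all at rest (20 mm/s, standoffs 30) (all of step 2 and angle between scoop's own z axis and vertical below 0.08 rad and height (world z) of scoop below 0.006 m and linear speed of each of scoop, funnel below 0.02 m/s and linear speed of each of standoff0, standoff1, standoff2, standoff3, standoff4, standoff5 below 0.03 m/s); the robot touches nothing.
It fails at once if the tip cleaner is moved by more than 30 mm (distance of tip_cleaner from where it was at the start of the episode above 0.03 m).
It fails at once if the flux bottle is moved by more than 30 mm (distance of flux from where it was at the start of the episode above 0.03 m).
It fails at once if the circuit board is moved by more than 30 mm (distance of board from where it was at the start of the episode above 0.03 m).
It also fails if it takes over 64 s, if anything falls off the work surface, if the arm or the gripper's body presses on something with over 40 N, if the wrist force passes 120 N, or if a joint passes its speed limit or range.

## Working session

There is one attempt and no reset: what is moved stays moved. The work goes in short steps, Python scripts to look and compute and a tool call to move; the robot and the scene stay as the last step left them, time stands still between calls to the robot, and variables do not carry over. Pictures are saved under pics/ and viewed, and the job is handed in when it is done.

Besides the shell and the picture viewer there is one more tool, called after "Emit:" by a JSON object that holds its "op" and its "data", one argument or row to a line. drive_tool: Moves the arm, as the interface text tells. Its arguments: {"type":"object","properties":{"delta_pos":{"type":"array","items":{"type":"array","items":{"type":"number"}}},"twist":{"type":"array","items":{"type":"array","items":{"type":"number"}}},"grip":{"type":"array","items":{"type":"number"}},"squeeze":{"type":"number"}},"required":["delta_pos","twist","grip"]}

```bash
mkdir -p pics
cat > h.py <<'E'
import numpy as np, cv2, json
from plant import *
from scipy.spatial.transform import Rotation as Ro
def snap(n,f):
    st=get_state(); s=snapshot(n); cv2.imwrite('pics/'+f+'.png',cv2.cvtColor(s['frame'],cv2.COLOR_RGB2BGR))
    K=np.array(s['intrinsics'])
    if n=='wrist':
        Rt=Ro.from_quat(st['eef_rot']).as_matrix(); H=np.array(s['hand_eye'])
        Rc=Rt@H[:3,:3]; c=Rt@H[:3,3]+np.array(st['ee_pos'])
        R=Rc.T; t=-R@c
    else: R=np.array(s['R']); t=np.array(s['t'])
    np.savez('pics/'+f+'.npz',K=K,R=R,t=t,frame=s['frame']); return s
def load(f): 
    d=np.load('pics/'+f+'.npz'); return d['K'],d['R'],d['t'],d['frame']
def ray(f,u,v):
    K,R,t,_=load(f); d=R.T@np.linalg.solve(K,[u,v,1.]); return -R.T@t,d/np.linalg.norm(d)
def onz(f,u,v,z):
    c,d=ray(f,u,v); return c+d*(z-c[2])/d[2]
def proj(f,X):
    K,R,t,_=load(f); p=K@(R@np.array(X,float)+t); return p[:2]/p[2]
def tri(obs):
    A=np.zeros((3,3));b=np.zeros(3)
    for f,u,v in obs:
        c,d=ray(f,u,v);P=np.eye(3)-np.outer(d,d);A+=P;b+=P@c
    X=np.linalg.solve(A,b); return X,[np.linalg.norm((np.eye(3)-np.outer(ray(*o)[1],ray(*o)[1]))@(X-ray(*o)[0])) for o in obs]
E
python3 - <<'E'
from h import *
np.set_printoptions(precision=4,suppress=True)
for n in ['scene','top','wrist']:
    snap(n,n+'0'); K,R,t,_=load(n+'0'); print(n,K.tolist(),(-R.T@t),R[2])
s=get_state(); print(s)
E
```

```text
scene [[491.872049687473, 0.0, 308.21769942581085], [0.0, 491.872049687473, 240.2672435754121], [0.0, 0.0, 1.0]] [ 0.8804 -0.4989  1.0356] [-0.3233  0.4288 -0.8436]
top [[615.3090909565329, 0.0, 312.8666540600153], [0.0, 615.3090909565329, 236.9612886800878], [0.0, 0.0, 1.0]] [0.4273 0.0039 1.7984] [ 0.0522 -0.0038 -0.9986]
wrist [[387.31789225194416, 0.0, 321.3690537501237], [0.0, 387.31789225194416, 228.59254881671495], [0.0, 0.0, 1.0]] [ 0.341  -0.5586  0.3728] [-0.2452 -0.1157 -0.9625]
{'time_s': 0.15, 'joint_positions': array([-1.1755,  0.4807,  1.5967,  0.    ,  1.0651, -0.0466]), 'qvel': array([ 0.0015, -0.0014, -0.0038, -0.0001,  0.0005, -0.0007]), 'joint_efforts': array([  0.0001, -95.1146, -43.046 ,  -0.0002,   0.0082,  -0.    ]), 'ee_pos': array([ 0.2779, -0.5873,  0.2308]), 'eef_rot': array([ 0.8449, -0.535 , -0.0004, -0.0003]), 'wrist_force': array([ 0.0381, -0.6091, -0.4289]), 'torque': array([-0.0131, -0.0092,  0.0835]), 'opening': 1.0018871566295176}
```

View pics/scene0.png

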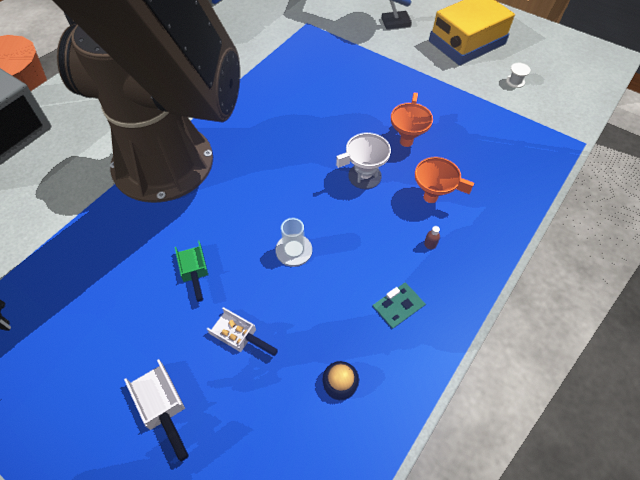

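View pics/top0.png

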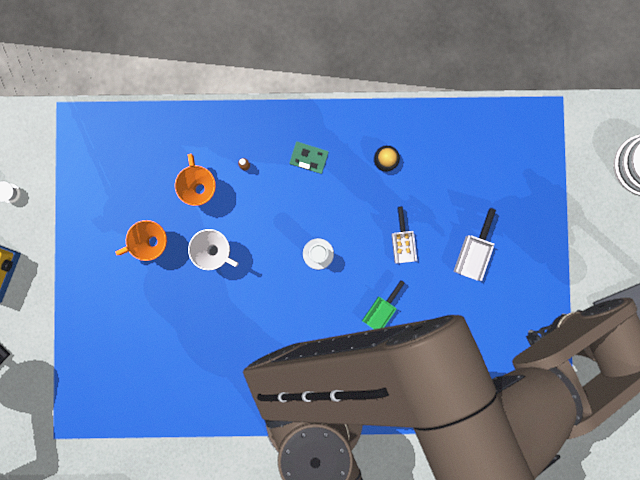

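View pics/wrist0.png

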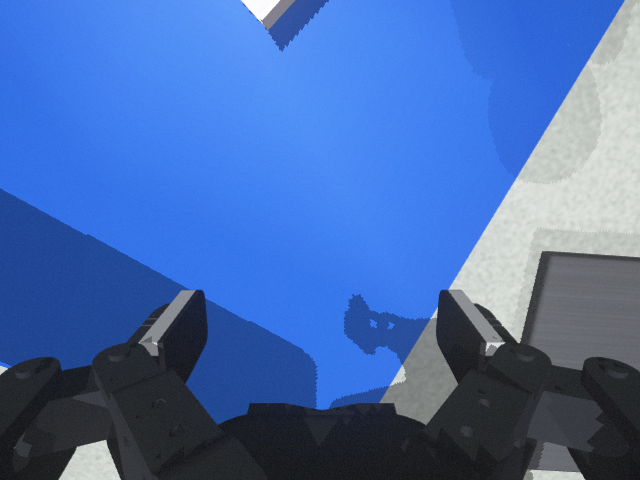

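Scene: white funnel at (368,152) with its tab at (345,160); orange look-alikes at (411,120) and (438,178); clear tube at (293,240). Scoops are the small metal one with brass pieces at (233,330), a green one at (191,265) and a larger metal one at (155,395). The small metal one fits: it isn't green, it's the smaller of the rest, and it holds the standoffs. In the top view it is at (404,245) and the white funnel at (209,250). I'll confirm both in an enlarged crop.

Run:
```python
from h import *
def crop(f,u,v,w,h,k):
    im=cv2.imread(f'pics/{f}.png')[v:v+h,u:u+w]; return cv2.resize(im,(w*k,h*k),interpolation=cv2.INTER_CUBIC)
a=crop('top0',180,200,100,100,4); b=crop('top0',370,200,100,100,4)
cv2.imwrite('pics/cropT.png',np.hstack([a,b]))
a=crop('scene0',320,110,100,100,4); b=crop('scene0',190,290,100,100,4)
cv2.imwrite('pics/cropS.png',np.hstack([a,b]))
a=crop('top0',285,220,75,60,5); b=crop('scene0',260,210,75,60,5)
cv2.imwrite('pics/cropTube.png',np.hstack([a,b]))
```

```text
(no output)
```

View pics/cropT.png

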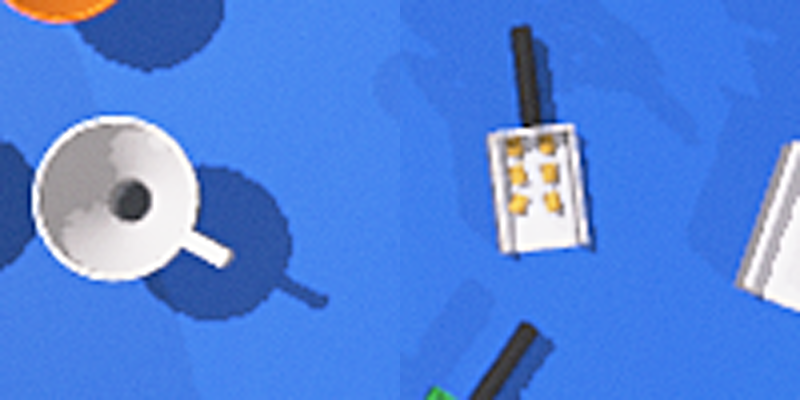

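View pics/cropS.png

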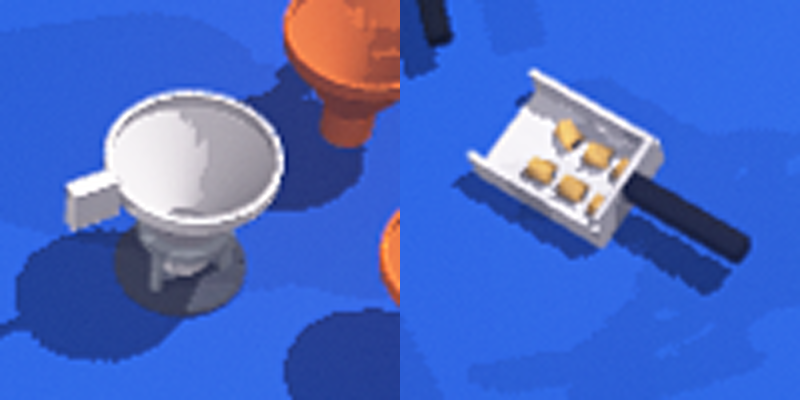

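View pics/cropTube.png

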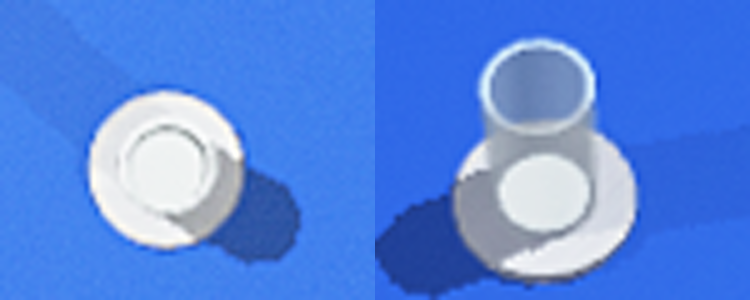

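Crops confirm it: left is the white funnel with a single tab, right is the small metal scoop holding six brass pieces. Now to measure.

```bash
cat >> h.py <<'E'
from scipy.optimize import least_squares
def hsv(f): return cv2.cvtColor(load(f)[3],cv2.COLOR_RGB2HSV)
def notblue(f,box,vmin=0):
    h=hsv(f); m=np.uint8(((h[...,1]<90)&(h[...,2]>vmin)))*255
    o=np.zeros_like(m); u,v,w,hh=box; o[v:v+hh,u:u+w]=m[v:v+hh,u:u+w]; return o
def bigcont(m):
    cs,_=cv2.findContours(m,cv2.RETR_EXTERNAL,cv2.CHAIN_APPROX_NONE); return max(cs,key=cv2.contourArea)[:,0,:].astype(float)
def circ(f,pts,z,r=None):
    P=np.array([onz(f,u,v,z)[:2] for u,v in pts]); c0=P.mean(0)
    if r is None: s=least_squares(lambda p:np.hypot(*(P-p[:2]).T)-p[2],[*c0,.05],loss='soft_l1',f_scale=.001); 
    else: s=least_squares(lambda p:np.hypot(*(P-p[:2]).T)-r,c0,loss='soft_l1',f_scale=.001)
    return s.x
E
python3 - <<'E'
from h import *
np.set_printoptions(precision=4,suppress=True)
m=notblue('top0',(180,220,70,60),120); c=bigcont(m); print(len(c))
for z in (.09,.108,.12): print('top rim z',z,circ('top0',c,z))
m=notblue('scene0',(330,125,65,60),150); c2=bigcont(m); cv2.imwrite('pics/m1.png',m)
for z in (.09,.1,.108,.12): print('scene rim z',z,circ('scene0',c2[c2[:,1]<160],z))
# tube foot top
m=notblue('top0',(290,230,50,50),120); c=bigcont(m); print('foot',circ('top0',c,.010))
# tube rim in scene: ellipse from crop coords
e=lambda L:[(260+x/5,210+y/5) for x,y in L]
pts=e([(480-375,85),(595-375,92),(538-375,40),(535-375,132),(500-375,52),(578-375,55),(495-375,118),(580-375,120)])
for z in (.095,.105,.115): print('rim sc',z,circ('scene0',pts,z))
E
```

```text
136
top rim z 0.09 [0.4857 0.2872 0.057 ]
top rim z 0.108 [0.4851 0.2842 0.0564]
top rim z 0.12 [0.4847 0.2822 0.056 ]
scene rim z 0.09 [0.4785 0.2965 0.0581]
scene rim z 0.1 [0.4828 0.288  0.0575]
scene rim z 0.108 [0.4862 0.2813 0.0571]
scene rim z 0.12 [0.4913 0.2712 0.0563]
foot [ 0.4726 -0.0167  0.0442]
rim sc 0.095 [ 0.4696 -0.0132  0.0262]
rim sc 0.105 [ 0.474  -0.0184  0.0259]
rim sc 0.115 [ 0.4784 -0.0235  0.0256]
```

View pics/m1.png

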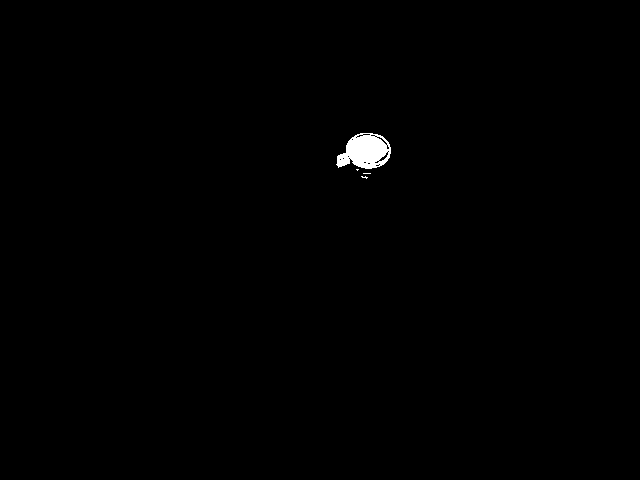

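Run:
```python
from h import *
np.set_printoptions(precision=4,suppress=True)
T=lambda x,y,o:onz('top0',180+x/4,200+y/4,o)
a=T(190,238,.117);b=T(228,260,.117);print(a,b)
C=np.array([.485,.283]);d=b[:2]-C;print('tab dir',np.degrees(np.arctan2(d[1],d[0])),np.linalg.norm(d))
S=lambda x,y:(190+(x-400)/4,290+y/4)
# tab outer top edge middle in scene crop left: (320+x/4,110+y/4)
print('tab tri', tri([('top0',180+228/4,200+259/4),('scene0',320+69/4,110+186/4)]))
R=lambda x,y:(370+(x-400)/4,200+y/4)
# handle end top centre, handle base
print('hend',tri([('top0',*R(521,27)),('scene0',*S(746,236))]))
print('bl corner', tri([('top0',*R(573,126)),('scene0',*S(660,142))]))
for n,p,z in [('handle end',(521,27),.038),('handle base',(530,125),.038),('back L',(491,131),.039),('back R',(576,126),.039),('mouth L',(505,252),.028),('mouth R',(592,248),.028)]: print(n,onz('top0',*R(*p),z))
h=hsv('top0')
m=np.uint8((h[...,2]<75))*255; o=np.zeros_like(m); o[203:236,390:412]=m[203:236,390:412]
c=bigcont(o);print(cv2.minAreaRect(c.astype(np.float32)))
```

```text
[0.4563 0.2313 0.117 ] [0.441  0.2055 0.117 ]
tab dir -119.58073907173672 0.08910796730554292
tab tri (array([0.4425, 0.2057, 0.1205]), [np.float64(0.0010376581927089932), np.float64(0.001037658192709046)])
hend (array([ 0.604 , -0.2529,  0.0428]), [np.float64(0.0017829755719165675), np.float64(0.0017829755719164038)])
bl corner (array([ 0.5416, -0.2663,  0.1033]), [np.float64(0.01942383947083275), np.float64(0.01942383947083296)])
handle end [ 0.6032 -0.2549  0.038 ]
handle base [ 0.5326 -0.26    0.038 ]
back L [ 0.5285 -0.2318  0.039 ]
back R [ 0.5314 -0.2928  0.039 ]
mouth L [ 0.4419 -0.2417  0.028 ]
mouth R [ 0.444  -0.3043  0.028 ]
((401.34130859375, 218.90101623535156), (24.18613624572754, 4.323125839233398), 83.2901611328125)
```

```bash
cat >> h.py <<'E'
def Rdown(az):  # tool x at azimuth az deg, pointing down
    a=np.radians(az); x=np.array([np.cos(a),np.sin(a),0]); z=np.array([0,0,-1.]); return np.stack([x,np.cross(z,x),z],1)
def go(p,R,label=''):
    s=get_state(); R0=Ro.from_quat(s['eef_rot']).as_matrix()
    d=R0.T@(np.array(p)-s['ee_pos']); w=Ro.from_matrix(R0.T@R).as_rotvec()
    print(label,'t',round(s['time_s'],2),'d',np.round(d,4).tolist(),'w',np.round(w,4).tolist(),'rows>=',max(np.linalg.norm(d)/.0625,np.linalg.norm(w)/.186))
    with open('log.jsonl','a') as f: f.write(json.dumps([list(map(float,s['joint_positions'])),list(map(float,s['ee_pos'])),list(map(float,s['eef_rot']))])+'\n')
E
python3 - <<'E'
from h import *
go([.50,-.20,.30],Rdown(-29.6))
E
```

```text
t 0.15 d [-0.2551, -0.3664, -0.0689] w [-0.0003, 0.0009, -0.6123] rows>= 7.2287109300340795
```

Emit:
{"op": "drive_tool", "data": {
  "delta_pos": [
    [-0.035,-0.05,-0.02],
    [-0.07,-0.1,-0.04],
    [-0.105,-0.15,-0.06],
    [-0.14,-0.2,-0.07],
    [-0.175,-0.25,-0.07],
    [-0.21,-0.3,-0.07],
    [-0.24,-0.345,-0.07],
    [-0.255,-0.366,-0.07],
    [-0.255,-0.366,-0.07],
    [-0.255,-0.366,-0.07]
  ],
  "twist": [
    [0,0,-0.1],
    [0,0,-0.2],
    [0,0,-0.3],
    [0,0,-0.4],
    [0,0,-0.5],
    [0,0,-0.6],
    [0,0,-0.61],
    [0,0,-0.61],
    [0,0,-0.61],
    [0,0,-0.61]
  ],
  "grip": [0,0,0,0,0,0,0,0,0,0]
}}

```text
time_s: 1.4
ee_pos: [0.4995, -0.2009, 0.3012]
eef_rot: [0.967, -0.257, -0.0, 0.0]
wrist_force: [0.2, -0.4, 0.8]
opening: 0.999
```

Run:
```python
from h import *
snap('wrist','w1'); go([.48,.03,.32],Rdown(-29.6))
```

```text
t 1.45 d [-0.1316, -0.1911, -0.0188] w [0.0002, 0.0002, -0.003] rows>= 3.7252430597394706
```

View pics/w1.png

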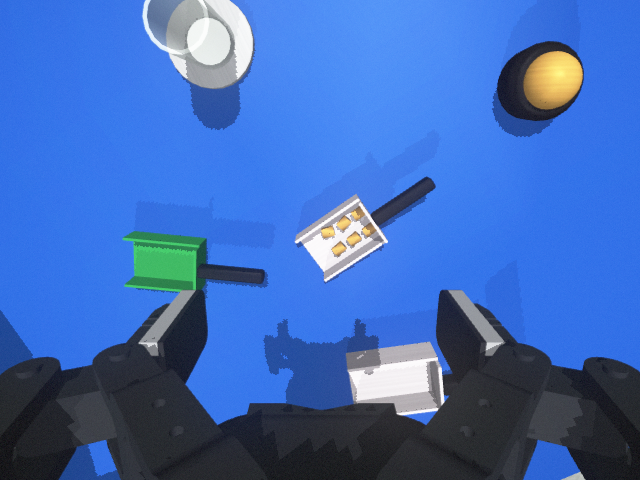

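The wrist view shows the small scoop at (343,238), handle (374,222)–(432,182), with six standoffs on its floor. The tube is at (200,40), the green scoop at (190,262) and the larger metal scoop at (395,380).

Emit:
{"op": "drive_tool", "data": {
  "delta_pos": [
    [-0.03,-0.045,-0.005],
    [-0.06,-0.09,-0.01],
    [-0.095,-0.14,-0.015],
    [-0.12,-0.18,-0.02],
    [-0.13,-0.19,-0.02],
    [-0.13,-0.19,-0.02],
    [-0.13,-0.19,-0.02]
  ],
  "twist": [
    [0,0,0],
    [0,0,0],
    [0,0,0],
    [0,0,0],
    [0,0,0],
    [0,0,0],
    [0,0,0]
  ],
  "grip": [0,0,0,0,0,0,0]
}}

```text
time_s: 2.33
ee_pos: [0.4812, 0.0275, 0.3211]
eef_rot: [0.966, -0.257, -0.0, 0.0]
wrist_force: [-0.6, 0.7, 0.3]
opening: 0.999
```

Run:
```python
from h import *
snap('wrist','w2'); go([.46,.17,.30],Rdown(-29.6))
```

```text
t 2.38 d [-0.0893, -0.113, 0.0211] w [0.0004, 0.0001, -0.004] rows>= 2.329770933866396
```

View pics/w2.png

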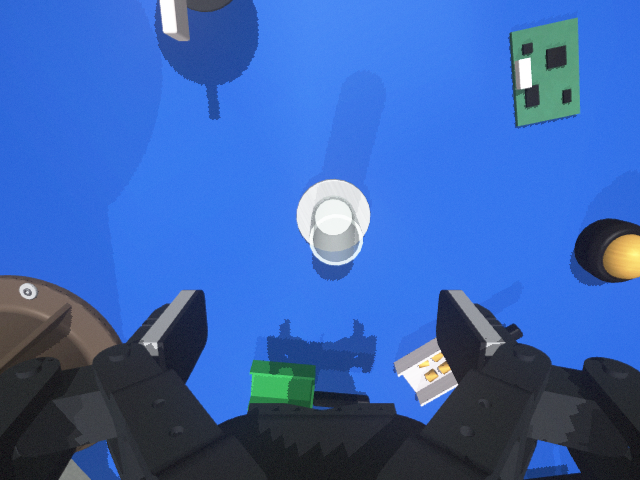

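Tube rim ring is near (336,239), its foot at (333,215), and the funnel tab is at (174,18). Next, over the funnel.

Emit:
{"op": "drive_tool", "data": {
  "delta_pos": [
    [-0.03,-0.04,0.01],
    [-0.06,-0.08,0.02],
    [-0.09,-0.113,0.02],
    [-0.09,-0.113,0.02],
    [-0.09,-0.113,0.02],
    [-0.09,-0.113,0.02]
  ],
  "twist": [
    [0,0,0],
    [0,0,0],
    [0,0,0],
    [0,0,0],
    [0,0,0],
    [0,0,0]
  ],
  "grip": [0,0,0,0,0,0]
}}

```text
time_s: 3.12
ee_pos: [0.4594, 0.1704, 0.3013]
eef_rot: [0.966, -0.257, 0.0, 0.0]
wrist_force: [-0.1, 1.0, -0.2]
opening: 0.997
```

Run:
```python
from h import *
snap('wrist','w3'); go([.448,.218,.20],Rdown(-29.6))
```

```text
t 3.17 d [-0.0335, -0.0355, 0.1013] w [0.0001, -0.0001, -0.0041] rows>= 1.7996782204018795
```

View pics/w3.png

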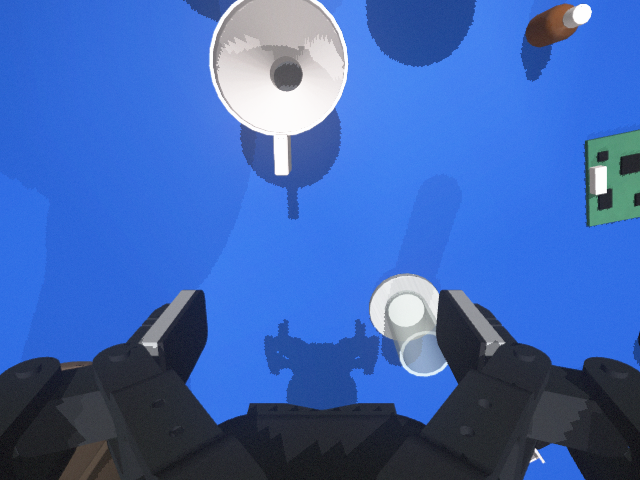

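Funnel rim ring is centred near (279,66). The tab's top face runs (281,135)–(282,167), nearly along tool y.

Run:
```python
from h import *
np.set_printoptions(precision=4,suppress=True)
# rim from wrist
m=notblue('w3',(200,0,160,180),120); c=bigcont(m); c=c[(c[:,1]>2)&(c[:,1]<134)]
for z in (.10,.108,.115): print('w3 rim',z,circ('w3',c,z))
# tab rows
f=notblue('w3',(262,120,40,70),120)
for v in (140,145,150,155,160,165): 
    u=np.where(f[v])[0]; print(v,u.min(),u.max(),onz('w3',(u.min()+u.max())/2,v,.117)[:2])
print('tab outer top edge tri',tri([('w3',282,166.5),('top0',180+228/4,200+259/4),('scene0',320+69/4,110+186/4)]))
# tube rim
for f,b in (('w2',(300,170,80,110)),):
    im=load(f)[3]; cv2.imwrite('pics/tube_w2.png',cv2.resize(cv2.cvtColor(im[170:280,290:380],cv2.COLOR_RGB2BGR),None,fx=6,fy=5.4))
# handle in w1
h=hsv('w1'); m=np.uint8(h[...,2]<70)*255; o=np.zeros_like(m); o[170:240,366:450]=m[170:240,366:450]
c=bigcont(o); (cx,cy),(w,hh),a=cv2.minAreaRect(c.astype(np.float32)); print(cx,cy,w,hh,a)
im=load('w1')[3]; cv2.imwrite('pics/scoop_w1.png',cv2.resize(cv2.cvtColor(im[165:295,285:445],cv2.COLOR_RGB2BGR),None,fx=5,fy=4.6))
```

```text
w3 rim 0.1 [0.4855 0.2846 0.0568]
w3 rim 0.108 [0.4858 0.2833 0.0554]
w3 rim 0.115 [0.4859 0.2822 0.0543]
140 273 290 [0.4582 0.2315]
145 273 290 [0.4561 0.2281]
150 273 290 [0.454  0.2246]
155 274 290 [0.4523 0.2209]
160 274 290 [0.4501 0.2174]
165 274 291 [0.4483 0.2136]
tab outer top edge tri (array([0.4433, 0.2093, 0.1152]), [np.float64(0.004978121567658989), np.float64(0.003939609024594875), np.float64(0.002323595183852934)])
393.65380859375 200.2307586669922 2.2188010215759277 20.801258087158203 56.3099365234375
```

View pics/tube_w2.png

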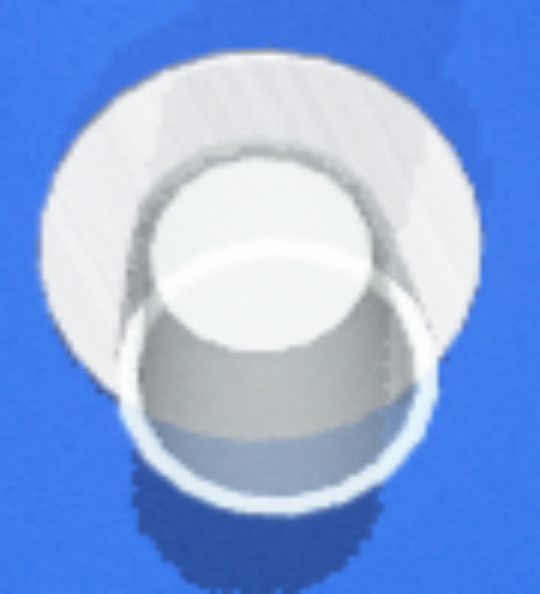

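View pics/scoop_w1.png

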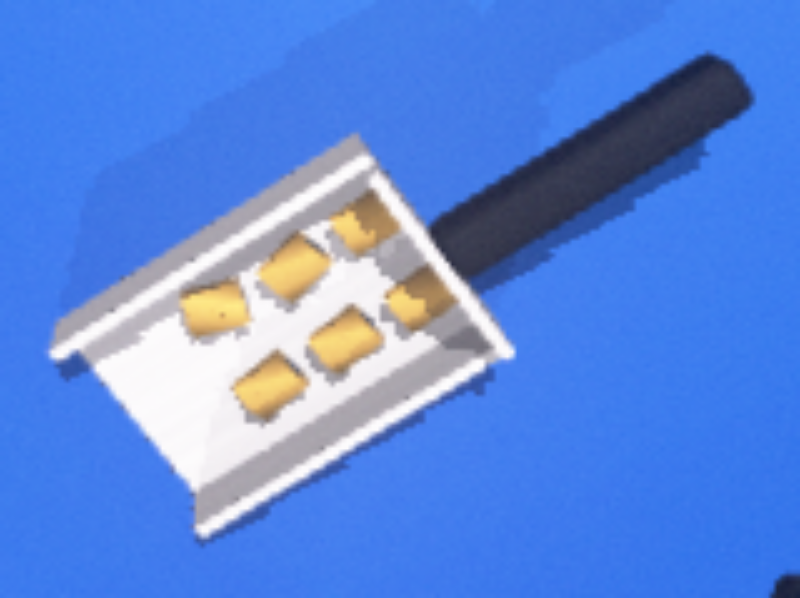

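Run:
```python
import plant
print({k:(v if not callable(v) else 'fn') for k,v in vars(plant).items() if not k.startswith('__')})
from h import *
np.set_printoptions(precision=4,suppress=True)
try: print(grip_point_offset)
except Exception as e: print(e)
U=lambda x,y:(290+x/6,170+y/5.4)
pts=[U(*p) for p in [(128,385),(428,385),(275,247),(275,507),(165,293),(390,293),(165,470),(390,470)]]
for z in (.095,.105,.115): print('tube rim',z,circ('w2',pts,z))
foot=[U(*p) for p in [(40,250),(481,250),(260,50),(100,110),(420,110)]]
print('foot',circ('w2',foot,.01))
V=lambda x,y:(285+x/5,165+y/4.6)
T=lambda x,y:(370+(x-400)/4,200+y/4)
S=lambda x,y:(190+(x-400)/4,290+y/4)
for n,p,q,z in [('mouthL',(58,353),(492+5,251),.028),('mouthR',(203,530),(590,246),.028),('backR',(510,352),(578,128),.039),('backL',(375,167),(492,133),.039)]:
    print(n,onz('w1',*V(*p),z),onz('top0',*T(*q),z))
for n,p,z in [('hbase',(452,228),.038),('hend',(715,68),.038)]: print(n,onz('w1',*V(*p),z))
print('hend tri',tri([('w1',*V(715,65)),('top0',*T(521,27))]))
go([.4495,.218,.13],Rdown(-29.4))
```

```text
{'snapshot': 'fn', 'job_done': 'fn', 'get_state': 'fn', 'IKError': 'fn', 'grip_point_offset': 0.0187}
0.0187
tube rim 0.095 [ 0.4718 -0.0219  0.0252]
tube rim 0.105 [ 0.473  -0.0189  0.0245]
tube rim 0.115 [ 0.4742 -0.016   0.0238]
foot [ 0.4735 -0.0179  0.0443]
mouthL [ 0.4449 -0.2432  0.028 ] [ 0.4427 -0.2359  0.028 ]
mouthR [ 0.4502 -0.3     0.028 ] [ 0.4455 -0.3029  0.028 ]
backR [ 0.5334 -0.2893  0.039 ] [ 0.5299 -0.2942  0.039 ]
backL [ 0.5288 -0.2351  0.039 ] [ 0.5271 -0.2325  0.039 ]
hbase [ 0.5364 -0.2563  0.038 ]
hend [ 0.6017 -0.2503  0.038 ]
hend tri (array([ 0.6076, -0.2601,  0.0004]), [np.float64(0.0007403808293025291), np.float64(0.0007403808293024187)])
 t 3.17 d [-0.0322, -0.0363, 0.1713] w [0.0001, -0.0001, -0.0076] rows>= 2.848958194356957
```

Emit:
{"op": "drive_tool", "data": {
  "delta_pos": [
    [-0.016,-0.018,0.04],
    [-0.032,-0.036,0.08],
    [-0.032,-0.036,0.13],
    [-0.032,-0.036,0.165],
    [-0.032,-0.036,0.195],
    [-0.032,-0.036,0.21],
    [-0.032,-0.036,0.218],
    [-0.032,-0.036,0.218],
    [-0.032,-0.036,0.218],
    [-0.032,-0.036,0.218]
  ],
  "twist": [
    [0,0,-0.007],
    [0,0,-0.007],
    [0,0,-0.007],
    [0,0,-0.007],
    [0,0,-0.007],
    [0,0,-0.007],
    [0,0,-0.007],
    [0,0,-0.007],
    [0,0,-0.007],
    [0,0,-0.007]
  ],
  "grip": [0,0,0,0,0,0,0,0,0,0]
}}

```text
time_s: 4.42
ee_pos: [0.4496, 0.219, 0.084]
eef_rot: [0.967, -0.253, 0.001, -0.0]
wrist_force: [-0.6, -0.4, 0.7]
opening: 1.0
```

Run:
```python
from h import *
snap('wrist','w4'); go([.4495,.218,.083],Rdown(-29.4))
```

```text
t 4.47 d [0.0005, 0.0008, 0.0009] w [-0.0009, -0.0007, 0.0012] rows>= 0.021094648530057263
```

View pics/w4.png

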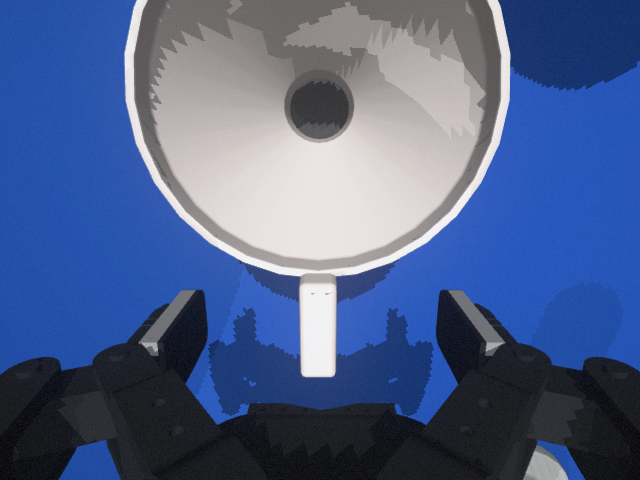

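The tab at (318,325) is centred between the jaws and square to them. Closing.

Emit:
{"op": "drive_tool", "data": {
  "delta_pos": [
    [0,0,0],
    [0,0,0],
    [0,0,0],
    [0,0,0],
    [0,0,0],
    [0,0,0],
    [0,0,0],
    [0,0,0]
  ],
  "twist": [
    [0,0,0],
    [0,0,0],
    [0,0,0],
    [0,0,0],
    [0,0,0],
    [0,0,0],
    [0,0,0],
    [0,0,0]
  ],
  "grip": [255,255,255,255,255,255,255,255],
  "squeeze": 80
}}

```text
time_s: 5.48
ee_pos: [0.4491, 0.2188, 0.0833]
eef_rot: [0.967, -0.253, -0.0, -0.0]
wrist_force: [-0.9, 1.6, 0.0]
opening: 0.125
```

Emit:
{"op": "drive_tool", "data": {
  "delta_pos": [
    [0,0,-0.01],
    [0,0,-0.025],
    [0,0,-0.05],
    [0,0,-0.08],
    [0,0,-0.11],
    [0,0,-0.13],
    [0,0,-0.135],
    [0,0,-0.135],
    [0,0,-0.135]
  ],
  "twist": [
    [0,0,0],
    [0,0,0],
    [0,0,0],
    [0,0,0],
    [0,0,0],
    [0,0,0],
    [0,0,0],
    [0,0,0],
    [0,0,0]
  ],
  "grip": [255,255,255,255,255,255,255,255,255]
}}

```text
time_s: 6.6
ee_pos: [0.4486, 0.2186, 0.2176]
eef_rot: [0.967, -0.253, -0.0, 0.0]
wrist_force: [-1.7, 0.1, -1.5]
opening: 0.124
```

Run:
```python
from h import *
snap('wrist','w5');snap('scene','s5'); go([.4495,.218,.22],Rdown(-29.4)); print(get_state()['wrist_force'])
```

```text
t 6.7 d [0.001, 0.0001, -0.0025] w [0.0011, 0.0009, 0.001] rows>= 0.04231113252862093
[ 1.31449833 -0.26954076 -0.58056122]
```

View pics/w5.png

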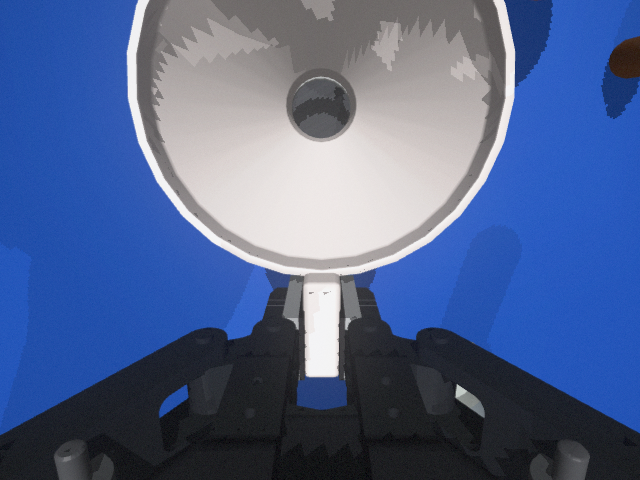

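View pics/s5.png

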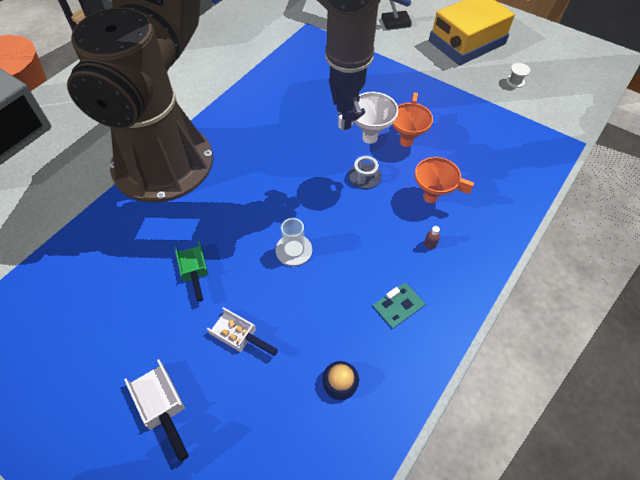

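Run:
```python
from h import *
np.set_printoptions(precision=4,suppress=True)
for f,z in (('w4',.108),('w5',.2425)):
    m=notblue(f,(120,0,400,285),185); c=bigcont(m); c=c[(c[:,1]>3)&(c[:,1]<262)]
    for r in (None,.056): print(f,circ(f,c,z,r))
s=get_state();R=Ro.from_quat(s['eef_rot']).as_matrix();
C=circ('w5',c,.2425,.056); off=R.T@(np.array([*C,s['ee_pos'][2]])-s['ee_pos']); print('off tool',off)
for az in (-29.4,):
    RR=Rdown(az); p=np.array([.4733,-.0182,0])-RR@np.array([off[0],off[1],0]); print(az,p); go([p[0],p[1],.22],RR)
```

```text
w4 [0.4782 0.2685 0.0361]
w4 [0.4661 0.2376]
w5 [0.4766 0.2675 0.0356]
w5 [0.4613 0.2349]
off tool [ 0.003  -0.0204 -0.    ]
-29.4 [ 0.4607 -0.0345  0.    ]
 t 6.7 d [0.1344, 0.2147, -0.0023] w [0.0011, 0.0009, 0.001] rows>= 4.053397043151936
```

Run:
```python
from h import *
np.set_printoptions(precision=4,suppress=True)
for f,z in (('w4',.108),('w5',.2425)):
    m=notblue(f,(100,0,430,250),60)
    L=[]
    for v in range(20,240,8):
        u=np.where(m[v])[0]; L+= [(u.min(),v),(u.max()+1,v)]
    for r in (None,.056): print(f,circ(f,L,z,r))
    C=circ(f,L,z)[:2]
    K,Rr,t,_=load(f)
s=get_state();R=Ro.from_quat(s['eef_rot']).as_matrix();
off=R.T@(np.array([*C,s['ee_pos'][2]])-s['ee_pos']); print('off tool',off)
for az in (-29.4,):
    RR=Rdown(az); p=np.array([.4733,-.0182,0])-RR@np.array([off[0],off[1],0]); print(az,p); go([p[0],p[1],.22],RR)
```

```text
w4 [0.4862 0.2836 0.0554]
w4 [0.4865 0.2843]
w5 [0.4863 0.283  0.0552]
w5 [0.4869 0.284 ]
off tool [ 0.0012 -0.0746 -0.0001]
-29.4 [ 0.4357 -0.0826  0.    ]
 t 6.7 d [0.1362, 0.2689, -0.0023] w [0.0011, 0.0009, 0.001] rows>= 4.8229857701224494
```

Emit:
{"op": "drive_tool", "data": {
  "delta_pos": [
    [0.01,0.02,-0.002],
    [0.03,0.06,-0.002],
    [0.055,0.11,-0.002],
    [0.08,0.16,-0.002],
    [0.105,0.21,-0.002],
    [0.125,0.25,-0.002],
    [0.133,0.264,-0.002],
    [0.136,0.269,-0.002],
    [0.136,0.269,-0.002],
    [0.136,0.269,-0.002],
    [0.136,0.269,-0.002]
  ],
  "twist": [
    [0,0,0],
    [0,0,0],
    [0,0,0],
    [0,0,0],
    [0,0,0],
    [0,0,0],
    [0,0,0],
    [0,0,0],
    [0,0,0],
    [0,0,0],
    [0,0,0]
  ],
  "grip": [255,255,255,255,255,255,255,255,255,255,255]
}}

```text
time_s: 8.07
ee_pos: [0.4359, -0.0816, 0.2203]
eef_rot: [0.968, -0.253, -0.0, -0.0]
wrist_force: [0.3, -0.6, -0.9]
opening: 0.127
```

Run:
```python
from h import *
snap('wrist','w6');snap('scene','s6'); go([.4357,-.0826,.143],Rdown(-29.4)); print(get_state()['wrist_force'])
a=load('w6')[3][:,:,::-1];b=load('s6')[3][140:280,220:380,::-1]
cv2.imwrite('pics/c6.png',cv2.resize(b,(800,700))[:600]);
```

```text
t 8.18 d [0.0002, 0.0008, 0.0773] w [-0.0, 0.0, 0.002] rows>= 1.237034689316825
[ 0.54603247 -0.84523119 -0.78943257]
```

View pics/w6.png

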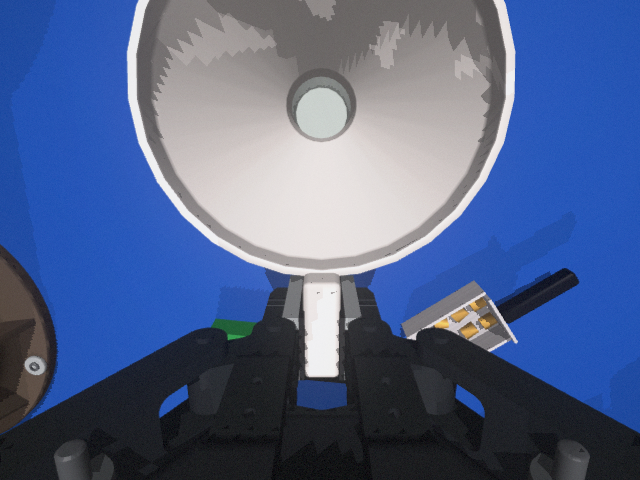

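View pics/c6.png

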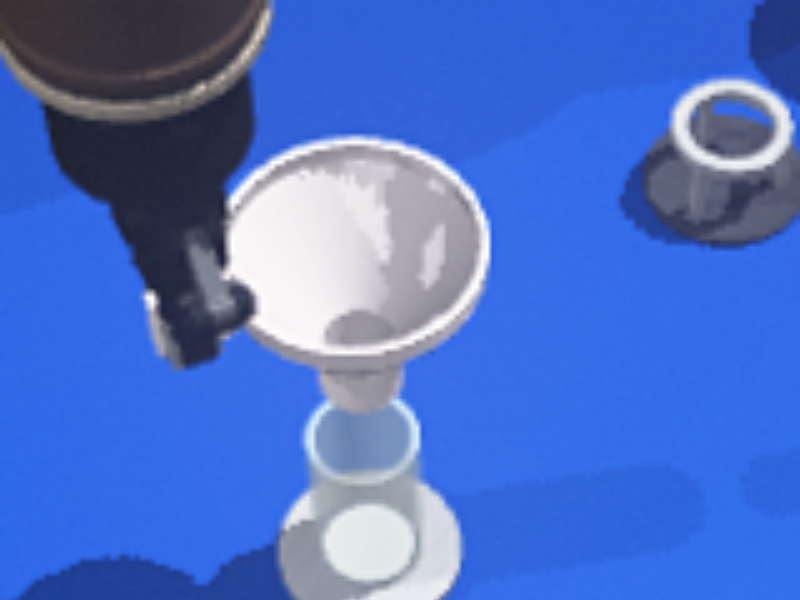

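The spout is directly over the tube: the wrist view sees the tube floor through the spout at (321,112), and the scene crop shows the spout end above the tube mouth. Descending.

Emit:
{"op": "drive_tool", "data": {
  "delta_pos": [
    [0,0.001,0.015],
    [0,0.001,0.03],
    [0,0.001,0.045],
    [0,0.001,0.055],
    [0,0.001,0.063],
    [0,0.001,0.069],
    [0,0.001,0.073],
    [0,0.001,0.075],
    [0,0.001,0.075]
  ],
  "twist": [
    [0,0,0],
    [0,0,0],
    [0,0,0],
    [0,0,0],
    [0,0,0],
    [0,0,0],
    [0,0,0],
    [0,0,0],
    [0,0,0]
  ],
  "grip": [255,255,255,255,255,255,255,255,255]
}}

```text
time_s: 9.3
ee_pos: [0.4354, -0.0833, 0.1453]
eef_rot: [0.967, -0.253, 0.0, 0.0]
wrist_force: [0.5, 0.2, -0.9]
opening: 0.126
```

Run:
```python
from h import *
snap('scene','s7'); go([.4357,-.0826,.143],Rdown(-29.4)); s=get_state();print(s['wrist_force'],s['torque'])
b=load('s7')[3][160:280,220:380,::-1]
cv2.imwrite('pics/c7.png',cv2.resize(b,(800,600)))
```

```text
t 9.35 d [-0.0001, -0.0007, 0.0024] w [-0.0, -0.0002, 0.0011] rows>= 0.04037393168355615
[ 0.50564802  0.3892806  -1.20953591] [-0.08861973  0.02234893  0.00663795]
```

View pics/c7.png

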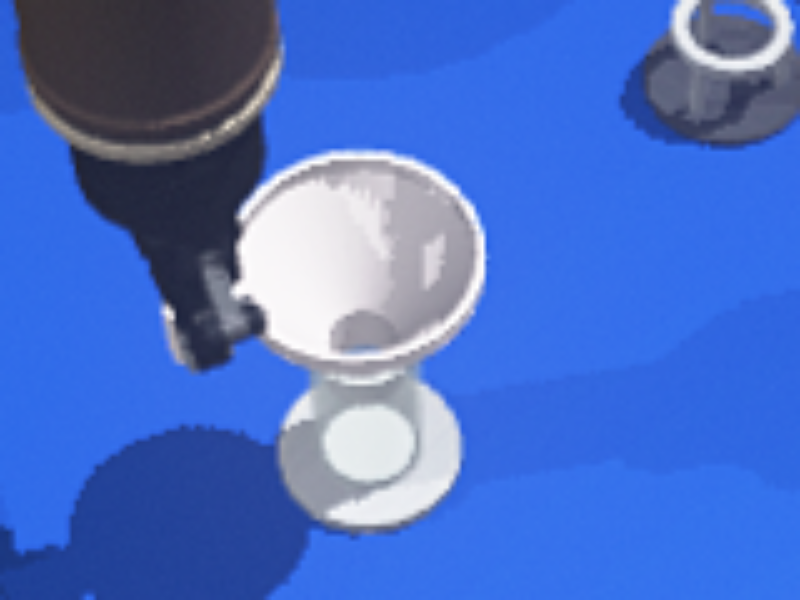

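The spout is inside the tube with no contact force, 2–3 mm short of seated. I'll lower slowly until it touches.

Emit:
{"op": "drive_tool", "data": {
  "delta_pos": [
    [0,0,0.001],
    [0,0,0.002],
    [0,0,0.003],
    [0,0,0.003],
    [0,0,0.003]
  ],
  "twist": [
    [0,0,0],
    [0,0,0],
    [0,0,0],
    [0,0,0],
    [0,0,0]
  ],
  "grip": [255,255,255,255,255]
}}

```text
time_s: 9.98
ee_pos: [0.4354, -0.0832, 0.1424]
eef_rot: [0.967, -0.253, 0.0, -0.0]
wrist_force: [-1.3, 0.7, 4.5]
opening: 0.132
```

Contact of about 5 N at the expected height, so I'll release.

Emit:
{"op": "drive_tool", "data": {
  "delta_pos": [
    [0,0,0],
    [0,0,0],
    [0,0,0],
    [0,0,0],
    [0,0,0],
    [0,0,0],
    [0,0,-0.03],
    [0,0,-0.08],
    [0,0,-0.13],
    [0,0,-0.15]
  ],
  "twist": [
    [0,0,0],
    [0,0,0],
    [0,0,0],
    [0,0,0],
    [0,0,0],
    [0,0,0],
    [0,0,0],
    [0,0,0],
    [0,0,0],
    [0,0,0]
  ],
  "grip": [200,150,80,0,0,0,0,0,0,0]
}}

```text
time_s: 11.22
ee_pos: [0.4363, -0.0834, 0.2951]
eef_rot: [0.967, -0.253, 0.002, -0.0]
wrist_force: [0.2, -0.0, 0.1]
opening: 1.0
```

Run:
```python
from h import *
snap('wrist','w8'); snap('scene','s8'); b=load('s8')[3][160:280,220:380,::-1]
cv2.imwrite('pics/c8.png',np.hstack([cv2.resize(b,(400,300)),cv2.resize(load('w8')[3][:,:,::-1],(400,300))]))
np.set_printoptions(precision=4,suppress=True)
s=get_state();print(s['joint_positions'],s['ee_pos'])
print(open('log.jsonl').read())
```

```text
[-0.2572  0.1153  1.9622 -0.      1.0598  0.2547] [ 0.4365 -0.0835  0.2945]
[[-1.175540549932577, 0.4806886116736264, 1.5967179208509183, 5.843132962511689e-06, 1.0651151183924288, -0.0466193729093339], [0.27785236500854654, -0.5872767036048007, 0.2308234655582685], [0.8448764381104977, -0.5349612963198328, -0.0003789717137183371, -0.0002686000046710405]]
[[-0.439291004717994, 0.2554167584558608, 1.763945243264062, -0.0002509513208636847, 1.1224825510996181, 0.08039373353657031], [0.4993366663372405, -0.20125982404273932, 0.3011925301035336], [0.966444451898903, -0.25687563673084424, -0.00014410854140070101, 8.87731963031241e-05]]
[[-0.005563295548343728, 0.15176752376784888, 1.8484880508709796, -0.00033695725636321005, 1.1415777974627275, 0.5151583192686109], [0.481265301672004, 0.027509132397609583, 0.32113316600084896], [0.9663151921226736, -0.2573614414011911, -7.786249971227223e-05, 0.00017857842197840232]]
[[0.29365219614687893, 0.1817347909094879, 1.8621310119034367, -0.00017770870185827302, 1.097713777644263, 0.8144681134064531], [0.4594060220226887, 0.1705155105510011, 0.301
[... 1370 characters left out ...]
, 0.21857946899546538, 0.21755027724443293], [0.9673983753524156, -0.25325852009366606, -0.0005727558688967106, 0.000421089287088248]]
[[-0.2539560731320811, 0.2054674272140252, 2.0605947796386888, 5.973779079631136e-05, 0.8755403597105889, 0.25710740031741686], [0.4359172608516356, -0.08182511783547436, 0.22031047960030972], [0.9675241940987297, -0.2527784272499934, -4.9926198852807096e-06, -2.2928085827466507e-05]]
[[-0.2573109450294223, 0.3214419204992297, 2.1420250560879692, -1.259087137116693e-05, 0.6779393336148263, 0.2547491320202228], [0.4354680582419551, -0.08326244424071047, 0.1454237925841472], [0.9674041973222384, -0.2532372608972805, 9.31665591591538e-05, 4.068228143523639e-06]]
```

View pics/c8.png

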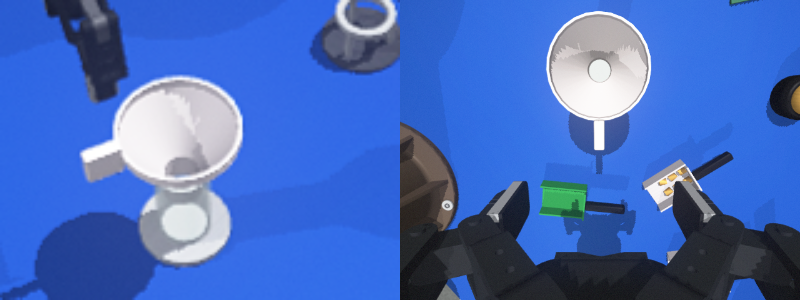

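Run:
```python
from h import *
np.set_printoptions(precision=4,suppress=True)
D=[json.loads(l) for l in open('log.jsonl')]; s=get_state(); D.append([list(s['joint_positions']),list(s['ee_pos']),0])
A=[];b=[]
for q,p,_ in D:
    r=np.hypot(p[0],p[1]);s2,c2=np.sin(q[1]),np.cos(q[1]);s3,c3=np.sin(q[1]+q[2]),np.cos(q[1]+q[2])
    A+=[[1,0,s2,c2,s3,c3],[0,1,c2,-s2,c3,-s3]];b+=[r,p[2]]
x,res,_,sv=np.linalg.lstsq(np.array(A),np.array(b),rcond=None);print(x,res,sv)
m=notblue('w8',(430,10,110*1,100),60)
f='w8'
m=notblue(f,(420,0,120,100),60)
m=notblue(f,(225,5,200,180),60); L=[]
for v in range(30,185,8):
    u=np.where(m[v])[0]; L+=[(u.min(),v),(u.max()+1,v)]
print(circ(f,L,.168))
m=notblue('top0',(0,0,1,1))
```

```text
[ 0.0011 -0.0522  0.5942  0.0008  0.4441  0.0319] [0.] [5.9794 5.9794 0.4264 0.4264 0.2555 0.2555]
[ 0.4726 -0.0182  0.0557]
```

The funnel is seated: rim centre (0.4726,-0.0182) against the tube at (0.4733,-0.0182). Now a small tilt test to learn the wrist's sign convention before I plan the pour.

Emit:
{"op": "drive_tool", "data": {
  "delta_pos": [
    [0,0,0],
    [0,0,0],
    [0,0,0]
  ],
  "twist": [
    [-0.13,0.075,0],
    [-0.26,0.15,0],
    [-0.26,0.15,0]
  ],
  "grip": [0,0,0]
}}

```text
time_s: 11.7
ee_pos: [0.4349, -0.0812, 0.2909]
eef_rot: [0.957, -0.248, 0.039, 0.145]
wrist_force: [-0.4, 0.2, -0.5]
opening: 1.001
```

```bash
cat > kin.py <<'E'
from h import *
def fk(q,Lt,s4=1,c=np.array([ 0.0011,-0.0522,0.5942,0.0008,0.4441,0.0319])):
    q23=q[1]+q[2]
    R=(Ro.from_euler('z',q[0])*Ro.from_euler('y',q23)*Ro.from_euler('z',s4*q[3])*Ro.from_euler('y',q[4])*Ro.from_euler('z',q[5]+np.pi)).as_matrix()
    r=c[0]+c[2]*np.sin(q[1])+c[3]*np.cos(q[1])+c[4]*np.sin(q23)+c[5]*np.cos(q23)
    z=c[1]+Lt+c[2]*np.cos(q[1])-c[3]*np.sin(q[1])+c[4]*np.cos(q23)-c[5]*np.sin(q23)
    W=np.array([r*np.cos(q[0]),r*np.sin(q[0]),z]); return W+R[:,2]*Lt,R
lo=np.array([-2.75,-.82,.23,-1.56,.09,-2.92]);hi=np.array([2.75,2.05,2.67,4.7,2.69,2.92])
def ik(p,R,q0,Lt,s4=1):
    def e(q):
        P,RR=fk(q,Lt,s4); return np.r_[(P-p)*5,Ro.from_matrix(RR.T@R).as_rotvec()]
    s=least_squares(e,np.clip(q0,lo+1e-3,hi-1e-3),bounds=(lo,hi)); return s.x,np.linalg.norm(s.fun)
E
python3 - <<'E'
from kin import *
np.set_printoptions(precision=4,suppress=True)
s=get_state(); q=s['joint_positions'];print(q,s['ee_pos']); R=Ro.from_quat(s['eef_rot']).as_matrix();print(R[:,2])
for s4 in (1,-1):
  for Lt in (.2,.25,.3): P,RR=fk(q,Lt,s4); print(s4,Lt,P-s['ee_pos'],np.linalg.norm(Ro.from_matrix(RR.T@R).as_rotvec()))
E
```

```text
[-0.0036  0.1247  2.0061 -0.3513  1.0352  0.6874] [ 0.4349 -0.0812  0.2909]
[ 0.0024 -0.2959 -0.9552]
1 0.2 [ 0.0008  0.0205 -0.0076] 6.566180669651759e-16
1 0.25 [ 0.0009  0.0057 -0.0054] 6.566180669651759e-16
1 0.3 [ 0.001  -0.0091 -0.0032] 6.566180669651759e-16
-1 0.2 [ 0.0012  0.1389 -0.0076] 0.7025203585654212
-1 0.25 [ 0.0014  0.1537 -0.0054] 0.7025203585654212
-1 0.3 [ 0.0016  0.1684 -0.0032] 0.7025203585654212
```

Run:
```python
from kin import *
np.set_printoptions(precision=3,suppress=True)
F=np.array([.473,-.018])
def pose(az,th,back,zm,sgn):
    a=np.radians(az);h=np.array([np.cos(a),np.sin(a),0]);k=np.array([0,0,1.]);t=np.radians(th)
    sx=np.cos(t)*h+np.sin(t)*k; sz=-np.sin(t)*h+np.cos(t)*k; sy=np.cross(sz,sx)
    m=np.array([*F,zm])+back*h; g=m+.123*sx+.027*sz
    R=np.stack([sgn*sy,-sgn*sx*1.0,-sz],1)
    R=np.stack([sgn*sy,np.cross(-sz,sgn*sy),-sz],1)
    return g+R[:,2]*.0187,R
for az,sgn,q6 in ((90,-1,0.),(-90,1,0.),(75,-1,.2),(105,-1,0),(110,-1,0.)):
    q=np.array([0.2,.2,1.9,0,1,q6])
    for th in (0,15,30,45,55,65):
        p,R=pose(az,th,.02,.175,sgn); q,e=ik(p,R,q,.27); print(az,th,p,q,round(e,4))
```

```text
90 0 [0.473 0.125 0.183] [0.258 0.32  2.009 0.    0.813 0.258] 0.0
90 15 [0.473 0.119 0.215] [ 0.103  0.27   2.014  0.346  0.861 -0.125] 0.0
90 30 [0.473 0.104 0.244] [-0.065  0.265  2.015  0.634  1.001 -0.453] 0.0
90 45 [0.473 0.083 0.268] [-0.224  0.306  2.012  0.834  1.197 -0.695] 0.0
90 55 [0.473 0.066 0.281] [-0.317  0.356  2.008  0.927  1.339 -0.817] 0.0
90 65 [0.473 0.046 0.29 ] [-0.397  0.421  2.003  0.996  1.483 -0.916] 0.0
-90 0 [ 0.473 -0.161  0.183] [-0.328  0.333  1.987 -0.     0.822 -0.328] 0.0
-90 15 [ 0.473 -0.155  0.215] [-0.177  0.277  2.003 -0.348  0.845  0.053] 0.0
-90 30 [ 0.473 -0.14   0.244] [-0.011  0.264  2.017 -0.653  0.966  0.398] 0.0
-90 45 [ 0.473 -0.119  0.268] [ 0.151  0.298  2.026 -0.871  1.153  0.661] 0.0
-90 55 [ 0.473 -0.102  0.281] [ 0.247  0.344  2.029 -0.971  1.294  0.795] 0.0
-90 65 [ 0.473 -0.082  0.29 ] [ 0.33   0.407  2.031 -1.045  1.439  0.905] 0.0
75 0 [0.51  0.12  0.183] [ 0.231  0.365  1.934 -0.     0.843  0.493] 0.0
75 15 [0.508 0.114 0.215] [0.095 0.293 1.978 0.343 0.807 0.126] 0.0
75 30 [0.505 0.1   0.244] [-0.064  0.261  2.021  0.692 
[... 432 characters left out ...]
  0.556  1.114 -0.639] 0.0
105 45 [0.447 0.08  0.268] [-0.208  0.335  1.965  0.705  1.336 -0.818] 0.0
105 55 [0.451 0.063 0.281] [-0.288  0.397  1.937  0.777  1.483 -0.904] 0.0
105 65 [0.456 0.044 0.29 ] [-0.354  0.469  1.91   0.834  1.627 -0.971] 0.0
110 0 [0.424 0.116 0.183] [ 0.268  0.255  2.111  0.     0.776 -0.081] 0.0
110 15 [0.426 0.11  0.215] [ 0.099  0.238  2.061  0.317  0.933 -0.451] 0.0
110 30 [0.431 0.097 0.244] [-0.062  0.271  2.006  0.526  1.148 -0.701] 0.0
110 45 [0.438 0.077 0.268] [-0.201  0.344  1.95   0.662  1.378 -0.862] 0.0
110 55 [0.444 0.061 0.281] [-0.276  0.41   1.915  0.728  1.528 -0.937] 0.0
110 65 [0.451 0.043 0.29 ] [-0.337  0.484  1.882  0.782  1.672 -0.995] 0.0
```

Run:
```python
from h import *
go([.565,-.256,.16],Rdown(-84.5))
```

```text
t 11.7 d [0.1757, 0.0491, 0.1771] w [0.1691, -0.2627, 0.9606] rows>= 5.43099850155657
```

Emit:
{"op": "drive_tool", "data": {
  "delta_pos": [
    [0.03,0.0,0.01],
    [0.06,0.01,0.03],
    [0.095,0.02,0.06],
    [0.13,0.03,0.1],
    [0.16,0.045,0.14],
    [0.176,0.049,0.17],
    [0.176,0.049,0.177],
    [0.176,0.049,0.177],
    [0.176,0.049,0.177]
  ],
  "twist": [
    [0.03,-0.04,0.15],
    [0.06,-0.08,0.3],
    [0.08,-0.13,0.48],
    [0.11,-0.17,0.64],
    [0.14,-0.22,0.8],
    [0.169,-0.263,0.96],
    [0.169,-0.263,0.96],
    [0.169,-0.263,0.96],
    [0.169,-0.263,0.96]
  ],
  "grip": [0,0,0,0,0,0,0,0,0]
}}

```text
time_s: 12.82
ee_pos: [0.5654, -0.2582, 0.1626]
eef_rot: [0.739, -0.673, 0.001, -0.001]
wrist_force: [-0.5, 0.3, 0.1]
opening: 1.004
```

Run:
```python
from h import *
go([.565,-.256,.013],Rdown(-84.5));snap('wrist','w9');
```

```text
t 12.82 d [-0.0022, 0.0007, 0.1496] w [-0.0031, 0.0002, -0.0024] rows>= 2.3934910432402634
```

View pics/w9.png

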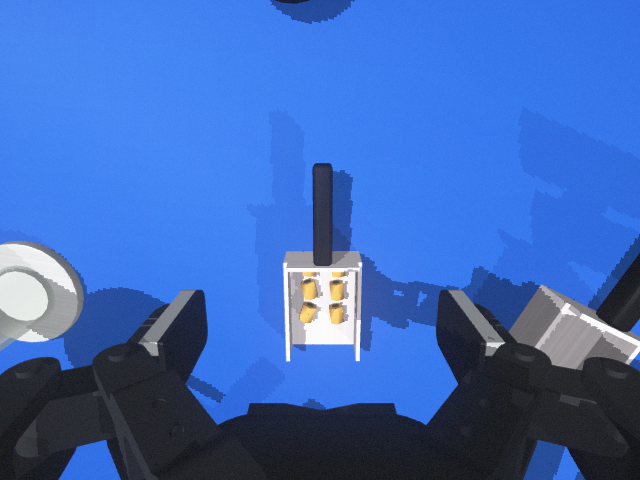

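The scoop is square in the wrist view, with the handle from (322,164) to (322,264) on the jaw centre line.

Run:
```python
from h import *
np.set_printoptions(precision=4,suppress=True)
h=hsv('w9'); m=np.uint8(h[...,2]<70); 
for v in (170,190,210,230,250):
    u=np.where(m[v,300:345])[0]+300; print(v,u.min(),u.max(), onz('w9',(u.min()+u.max()+1)/2,v,.038))
print('hend',onz('w9',322.5,164,.038),'mouth',onz('w9',287.5,360,.028),onz('w9',358.5,361,.028),'back',onz('w9',323,266,.039))
print(tri([('w9',322.5,164),('w1',285+715/5,165+66/4.6)]))
```

```text
Traceback (most recent call last):
ValueError: zero-size array to reduction operation minimum which has no identity
```

Run:
```python
from h import *
np.set_printoptions(precision=4,suppress=True)
fr=load('w9')[3].astype(int); m=(fr[...,2]<70)
for v in (170,190,210,230,250):
    u=np.where(m[v,300:345])[0]+300; print(v,u.min(),u.max(), onz('w9',(u.min()+u.max()+1)/2,v,.038))
print('hend',onz('w9',322.5,164,.038),'mouth',onz('w9',287.5,360,.028),onz('w9',358.5,361,.028),'back',onz('w9',323,266,.039))
print(tri([('w9',322.5,164),('w1',285+715/5,165+66/4.6)]))
```

```text
Traceback (most recent call last):
ValueError: zero-size array to reduction operation minimum which has no identity
```

Run:
```python
from h import *
np.set_printoptions(precision=4,suppress=True)
fr=load('w9')[3].astype(int); print(fr[200,308:340:3].tolist()); print(fr.shape)
im=cv2.imread('pics/w9.png');print(im[200,308:340:3].tolist())
```

```text
[[66, 130, 243], [66, 129, 241], [44, 50, 76], [52, 58, 82], [58, 61, 83], [52, 58, 80], [48, 55, 79], [41, 46, 74], [35, 58, 116], [39, 79, 164], [43, 82, 166]]
(480, 640, 3)
[[243, 130, 66], [241, 129, 66], [76, 50, 44], [82, 58, 52], [83, 61, 58], [80, 58, 52], [79, 55, 48], [74, 46, 41], [116, 58, 35], [164, 79, 39], [166, 82, 43]]
```

Run:
```python
from h import *
np.set_printoptions(precision=4,suppress=True)
fr=load('w9')[3].astype(int); m=(fr[...,2]<100)
for v in (170,190,210,230,250):
    u=np.where(m[v,300:345])[0]+300; print(v,u.min(),u.max(), onz('w9',(u.min()+u.max()+1)/2,v,.038))
print('hend',onz('w9',322.5,164,.038),'mouth',onz('w9',287.5,360,.028),onz('w9',358.5,361,.028),'back',onz('w9',323,266,.039))
print(tri([('w9',322.5,164),('w1',285+715/5,165+66/4.6)]))
```

```text
170 313 331 [ 0.6022 -0.2564  0.038 ]
190 313 331 [ 0.5884 -0.2577  0.038 ]
210 313 331 [ 0.5742 -0.259   0.038 ]
230 313 331 [ 0.5596 -0.2604  0.038 ]
250 313 331 [ 0.5446 -0.2619  0.038 ]
hend [ 0.6063 -0.256   0.038 ] mouth [ 0.444  -0.2428  0.028 ] [ 0.4485 -0.3008  0.028 ] back [ 0.5327 -0.2634  0.039 ]
(array([ 0.6047, -0.2557,  0.0182]), [np.float64(0.0007139821323095515), np.float64(0.0007139821323095029)])
```

Emit:
{"op": "drive_tool", "data": {
  "delta_pos": [
    [0,-0.001,0.03],
    [0,-0.001,0.07],
    [0,-0.001,0.11],
    [0,-0.001,0.135],
    [0,-0.001,0.147],
    [0,-0.001,0.15],
    [0,-0.001,0.15],
    [0,-0.001,0.15]
  ],
  "twist": [
    [0,0,0],
    [0,0,0],
    [0,0,0],
    [0,0,0],
    [0,0,0],
    [0,0,0],
    [0,0,0],
    [0,0,0]
  ],
  "grip": [0,0,0,0,0,0,0,0]
}}

```text
time_s: 13.88
ee_pos: [0.5673, -0.2588, 0.0128]
eef_rot: [0.739, -0.674, 0.001, -0.001]
wrist_force: [0.2, 0.4, -1.1]
opening: 1.002
```

Run:
```python
from h import *
go([.567,-.2585,.012],Rdown(-84.6));snap('wrist','w10');
```

```text
t 13.88 d [-0.0003, 0.0002, 0.0008] w [-0.0035, -0.0005, -0.0025] rows>= 0.023484191631225924
```

View pics/w10.png

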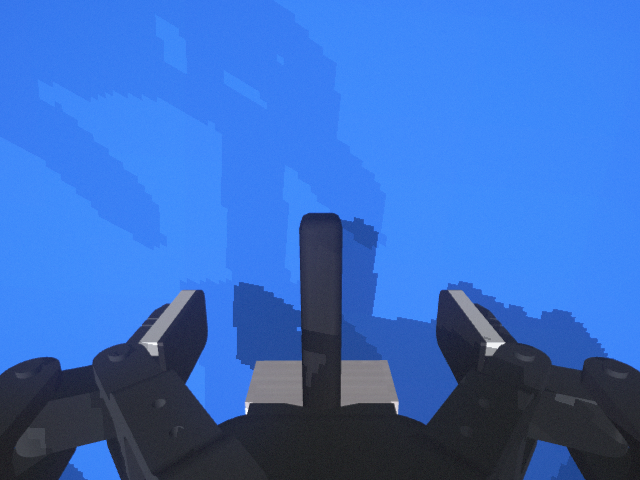

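The handle (321,300) is centred between the jaws. Closing and lifting gently.

Emit:
{"op": "drive_tool", "data": {
  "delta_pos": [
    [0,0,0],
    [0,0,0],
    [0,0,0],
    [0,0,0],
    [0,0,0],
    [0,0,0],
    [0,0,0],
    [0,0,0]
  ],
  "twist": [
    [0,0,0],
    [0,0,0],
    [0,0,0],
    [0,0,0],
    [0,0,0],
    [0,0,0],
    [0,0,0],
    [0,0,0]
  ],
  "grip": [150,255,255,255,255,255,255,255],
  "squeeze": 100
}}

```text
time_s: 14.92
ee_pos: [0.5667, -0.2586, 0.0118]
eef_rot: [0.739, -0.674, 0.001, -0.001]
wrist_force: [-1.5, -0.6, 4.4]
opening: 0.143
```

Emit:
{"op": "drive_tool", "data": {
  "delta_pos": [
    [0,0,-0.003],
    [0,0,-0.01],
    [0,0,-0.025],
    [0,0,-0.045],
    [0,0,-0.06],
    [0,0,-0.07],
    [0,0,-0.07]
  ],
  "twist": [
    [0,0,0],
    [0,0,0],
    [0,0,0],
    [0,0,0],
    [0,0,0],
    [0,0,0],
    [0,0,0]
  ],
  "grip": [255,255,255,255,255,255,255]
}}

```text
time_s: 15.8
ee_pos: [0.567, -0.2588, 0.0828]
eef_rot: [0.739, -0.674, 0.001, -0.001]
wrist_force: [-0.1, 0.4, -2.9]
opening: 0.145
```

Run:
```python
from h import *
snap('scene','s11'); snap('wrist','w11'); b=load('s11')[3][270:390,170:330,::-1]
cv2.imwrite('pics/c11.png',np.hstack([cv2.resize(b,(400,300)),cv2.resize(load('w11')[3][:,:,::-1],(400,300))]))
go([.55,-.20,.30],Rdown(-84.5)); print(get_state()['wrist_force'],get_state()['torque'])
```

```text
t 15.9 d [-0.0598, 0.0105, -0.2184] w [-0.0019, 0.0005, -0.0044] rows>= 3.627547459401029
[-0.37014395  0.48372216 -3.04554796] [-0.01733693 -0.15815384 -0.01141969]
```

View pics/c11.png

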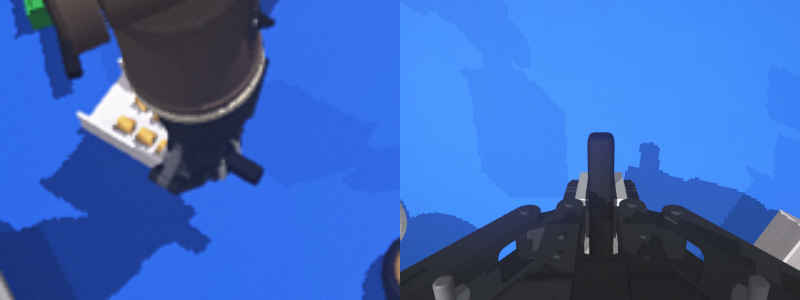

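Run:
```python
from h import *
go([.567,-.2588,.27],Rdown(-84.5)); go([.50,.13,.27],Rdown(0))
```

```text
t 15.9 d [0.0003, -0.001, -0.1885] w [-0.0019, 0.0005, -0.0044] rows>= 3.0152720765868413
 t 15.9 d [-0.393, 0.0301, -0.1883] w [-0.0019, -0.0011, -1.4792] rows>= 7.952575956977534
```

Emit:
{"op": "drive_tool", "data": {
  "delta_pos": [
    [0,0,-0.015],
    [0,0,-0.045],
    [0,0,-0.08],
    [-0.005,0,-0.12],
    [-0.02,0,-0.155],
    [-0.045,0.002,-0.18],
    [-0.075,0.004,-0.188],
    [-0.11,0.007,-0.188],
    [-0.145,0.01,-0.188],
    [-0.18,0.013,-0.188],
    [-0.215,0.016,-0.188],
    [-0.25,0.019,-0.188]
  ],
  "twist": [
    [0,0,0],
    [0,0,0],
    [0,0,-0.03],
    [0,0,-0.09],
    [0,0,-0.18],
    [0,0,-0.28],
    [0,0,-0.39],
    [0,0,-0.5],
    [0,0,-0.61],
    [0,0,-0.72],
    [0,0,-0.83],
    [0,0,-0.94]
  ],
  "grip": [255,255,255,255,255,255,255,255,255,255,255,255]
}}

```text
time_s: 17.4
ee_pos: [0.5238, -0.0103, 0.2704]
eef_rot: [0.964, -0.265, 0.001, -0.001]
wrist_force: [0.1, 0.2, -2.7]
opening: 0.141
```

Run:
```python
from h import *
go([.50,.13,.27],Rdown(0))
```

```text
t 17.4 d [-0.0921, -0.1085, 0.0004] w [-0.0011, -0.002, -0.5357] rows>= 2.8802457430329302
```

Emit:
{"op": "drive_tool", "data": {
  "delta_pos": [
    [-0.023,-0.027,0],
    [-0.046,-0.054,0],
    [-0.067,-0.079,0],
    [-0.083,-0.098,0],
    [-0.092,-0.1085,0],
    [-0.092,-0.1085,0],
    [-0.092,-0.1085,0],
    [-0.092,-0.1085,0]
  ],
  "twist": [
    [0,0,-0.11],
    [0,0,-0.22],
    [0,0,-0.33],
    [0,0,-0.43],
    [0,0,-0.5],
    [0,0,-0.535],
    [0,0,-0.535],
    [0,0,-0.535]
  ],
  "grip": [255,255,255,255,255,255,255,255]
}}

```text
time_s: 18.4
ee_pos: [0.5011, 0.1283, 0.2699]
eef_rot: [1.0, -0.003, 0.001, -0.0]
wrist_force: [1.1, -0.4, -0.9]
opening: 0.144
```

Run:
```python
from h import *
snap('scene','s12'); snap('top','t12'); b=load('s12')[3][120:270,200:400,::-1]; c=load('t12')[3][180:330,220:420,::-1]
cv2.imwrite('pics/c12.png',np.hstack([cv2.resize(b,(400,300)),cv2.resize(c,(400,300))]))
go([.473,.125,.195],Rdown(0))
```

```text
t 18.5 d [-0.0283, 0.0036, 0.0748] w [-0.0004, -0.0021, -0.0056] rows>= 1.2803736130074834
```

View pics/c12.png

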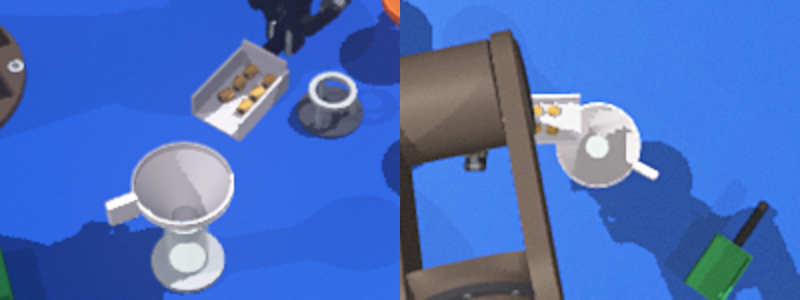

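Run:
```python
from h import *
np.set_printoptions(precision=4,suppress=True)
b=load('s12')[3][150:195,285:350,::-1]; c=load('t12')[3][215:265,280:350,::-1]
cv2.imwrite('pics/c13.png',np.hstack([cv2.resize(b,(390,280)),cv2.resize(c,(392,280))]))
print(proj('s12',[.531,.005,.287]),proj('s12',[.471,.005,.287]),proj('s12',[.501,.005,.262]))
print(proj('t12',[.531,.005,.287]),proj('t12',[.471,.005,.287]),proj('t12',[.501,.005,.262]))
```

```text
[319.6095 181.2237] [295.0527 167.5511] [307.3556 182.3826]
[309.9825 226.9539] [310.2748 251.3214] [310.1415 239.6121]
```

View pics/c13.png

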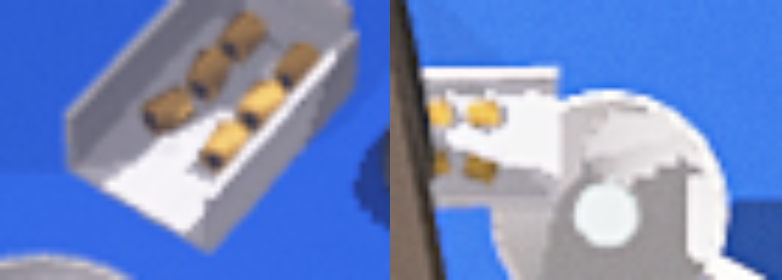

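Measured mouth corners agree with the grip model within 1–2 px, and all six standoffs are still aboard. Computing the pour path, pivoting about the mouth edge.

```bash
cat > pour.py <<'E'
from h import *
import sys
F=np.array([.473,-.018])
def pose(th,back,zm,az=90):
    a=np.radians(az);h=np.array([np.cos(a),np.sin(a),0]);k=np.array([0,0,1.]);t=np.radians(th)
    sx=np.cos(t)*h+np.sin(t)*k; sz=-np.sin(t)*h+np.cos(t)*k; sy=np.cross(sz,sx)
    g=np.array([*F,zm])+back*h+.123*sx+.027*sz
    R=np.stack([-sy,-sx,-sz],1); return g+R[:,2]*.0187,R
def rows(L):
    s=get_state(); R0=Ro.from_quat(s['eef_rot']).as_matrix(); D=[];W=[]
    for th,b,z in L:
        p,R=pose(th,b,z); D.append(np.round(R0.T@(p-s['ee_pos']),3).tolist()); W.append(np.round(Ro.from_matrix(R0.T@R).as_rotvec(),3).tolist())
    print(round(s['time_s'],2),D,W,sep='\n')
E
python3 -c "
from pour import *
rows([(0,.025,.24),(0,.025,.21),(0,.025,.19),(0,.025,.182),(0,.025,.182),(3,.025,.18),(6,.025,.178),(9,.025,.176),(12,.025,.174),(15,.025,.172),(15,.025,.172)])"
```

```text
18.5
[[-0.028, -0.001, 0.021], [-0.028, -0.001, 0.051], [-0.028, -0.001, 0.071], [-0.028, -0.001, 0.079], [-0.028, -0.001, 0.079], [-0.028, -0.001, 0.075], [-0.028, 0.0, 0.071], [-0.028, 0.001, 0.066], [-0.028, 0.003, 0.062], [-0.028, 0.005, 0.058], [-0.028, 0.005, 0.058]]
[[-0.0, -0.002, -0.006], [-0.0, -0.002, -0.006], [-0.0, -0.002, -0.006], [-0.0, -0.002, -0.006], [-0.0, -0.002, -0.006], [0.052, -0.002, -0.006], [0.104, -0.002, -0.005], [0.157, -0.003, -0.005], [0.209, -0.003, -0.005], [0.261, -0.003, -0.005], [0.261, -0.003, -0.005]]
```

Emit:
{"op": "drive_tool", "data": {
  "delta_pos": [
    [-0.014,0,0.015],
    [-0.024,-0.001,0.04],
    [-0.028,-0.001,0.062],
    [-0.028,-0.001,0.075],
    [-0.028,-0.001,0.079],
    [-0.028,-0.001,0.075],
    [-0.028,0.0,0.071],
    [-0.028,0.001,0.066],
    [-0.028,0.003,0.062],
    [-0.028,0.005,0.058],
    [-0.028,0.005,0.058]
  ],
  "twist": [
    [0,-0.002,-0.006],
    [0,-0.002,-0.006],
    [0,-0.002,-0.006],
    [0,-0.002,-0.006],
    [0,-0.002,-0.006],
    [0.052,-0.002,-0.006],
    [0.104,-0.002,-0.005],
    [0.157,-0.003,-0.005],
    [0.209,-0.003,-0.005],
    [0.261,-0.003,-0.005],
    [0.261,-0.003,-0.005]
  ],
  "grip": [255,255,255,255,255,255,255,255,255,255,255]
}}

```text
time_s: 19.88
ee_pos: [0.474, 0.1232, 0.2123]
eef_rot: [0.991, -0.0, 0.001, -0.13]
wrist_force: [0.5, 0.6, -2.2]
opening: 0.142
```

Run:
```python
from pour import *
snap('scene','s14'); b=load('s14')[3][140:260,220:380,::-1]
cv2.imwrite('pics/c14.png',cv2.resize(b,(800,600)))
rows([(t,.025,.170) for t in (17,19,21,23,25,27,29,31,33,35)])
```

```text
19.93
[[-0.001, 0.001, -0.002], [-0.001, 0.001, -0.006], [-0.001, 0.002, -0.011], [-0.001, 0.003, -0.015], [-0.001, 0.004, -0.019], [-0.001, 0.005, -0.023], [-0.001, 0.006, -0.027], [-0.001, 0.007, -0.031], [-0.001, 0.009, -0.035], [-0.001, 0.011, -0.039]]
[[0.036, -0.001, -0.0], [0.071, -0.001, -0.0], [0.106, -0.001, -0.0], [0.141, -0.001, -0.0], [0.176, -0.001, -0.0], [0.211, -0.001, -0.0], [0.246, -0.001, -0.0], [0.281, -0.001, -0.0], [0.315, -0.001, -0.0], [0.35, -0.001, -0.0]]
```

View pics/c14.png

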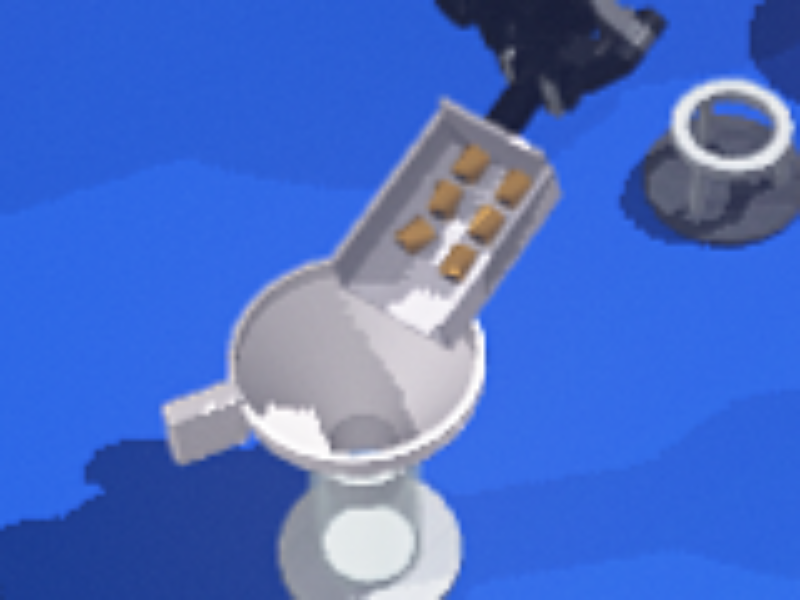

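The mouth is inside the funnel rim, and all six standoffs are still on the pan at 15°. Tilting on slowly.

Emit:
{"op": "drive_tool", "data": {
  "delta_pos": [
    [-0.001,0.001,-0.002],
    [-0.001,0.001,-0.006],
    [-0.001,0.002,-0.011],
    [-0.001,0.003,-0.015],
    [-0.001,0.004,-0.019],
    [-0.001,0.005,-0.023],
    [-0.001,0.005,-0.023]
  ],
  "twist": [
    [0.036,0,0],
    [0.071,0,0],
    [0.106,0,0],
    [0.141,0,0],
    [0.176,0,0],
    [0.211,0,0],
    [0.211,0,0]
  ],
  "grip": [255,255,255,255,255,255,255]
}}

```text
time_s: 20.8
ee_pos: [0.4724, 0.113, 0.2326]
eef_rot: [0.972, 0.0, -0.0, -0.233]
wrist_force: [-0.1, 0.2, -2.2]
opening: 0.145
```

Run:
```python
from pour import *
snap('scene','s15'); b=load('s15')[3][140:260,220:380,::-1]
cv2.imwrite('pics/c15.png',cv2.resize(b,(800,600)))
rows([(t,.025,.170) for t in (29,31,33,35,37,39,41,43,46,49,52,55)])
```

```text
20.85
[[0.001, 0.0, -0.005], [0.001, 0.001, -0.009], [0.001, 0.002, -0.014], [0.001, 0.002, -0.018], [0.001, 0.003, -0.022], [0.001, 0.004, -0.026], [0.001, 0.006, -0.03], [0.001, 0.007, -0.034], [0.001, 0.009, -0.04], [0.001, 0.012, -0.046], [0.001, 0.015, -0.052], [0.001, 0.018, -0.058]]
[[0.035, 0.001, 0.001], [0.07, 0.001, 0.001], [0.105, 0.001, 0.001], [0.14, 0.001, 0.001], [0.175, 0.001, 0.001], [0.21, 0.001, 0.001], [0.245, 0.001, 0.0], [0.28, 0.001, 0.0], [0.332, 0.001, 0.0], [0.384, 0.001, 0.0], [0.437, 0.001, 0.0], [0.489, 0.001, 0.0]]
```

View pics/c15.png

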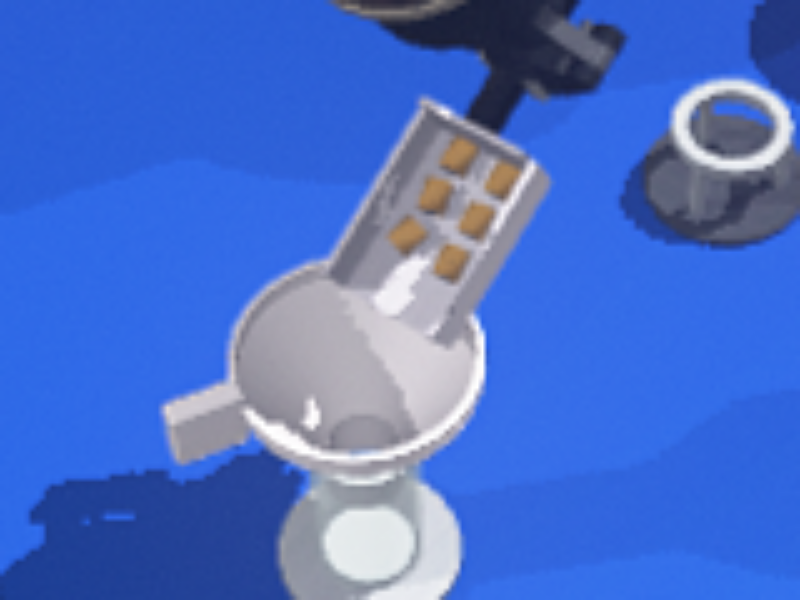

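Nothing has slid at 27°. Continuing.

Emit:
{"op": "drive_tool", "data": {
  "delta_pos": [
    [0.001,0.0,-0.005],
    [0.001,0.001,-0.009],
    [0.001,0.002,-0.014],
    [0.001,0.002,-0.018],
    [0.001,0.003,-0.022],
    [0.001,0.003,-0.022]
  ],
  "twist": [
    [0.035,0,0],
    [0.07,0,0],
    [0.105,0,0],
    [0.14,0,0],
    [0.175,0,0],
    [0.175,0,0]
  ],
  "grip": [255,255,255,255,255,255]
}}

```text
time_s: 21.6
ee_pos: [0.4733, 0.1002, 0.2507]
eef_rot: [0.948, 0.0, -0.0, -0.318]
wrist_force: [0.7, 0.0, -2.2]
opening: 0.145
```

Run:
```python
from pour import *
snap('scene','s16'); b=load('s16')[3][140:260,220:380,::-1]
cv2.imwrite('pics/c16.png',cv2.resize(b,(800,600)))
rows([(t,.025,.170) for t in (39,41,43,45,47,49,51,53,55,57,60,63)])
```

```text
21.65
[[-0.0, 0.0, -0.004], [-0.0, 0.001, -0.009], [-0.0, 0.002, -0.013], [-0.0, 0.002, -0.017], [-0.0, 0.003, -0.021], [-0.0, 0.004, -0.025], [-0.0, 0.006, -0.03], [-0.0, 0.007, -0.034], [-0.0, 0.009, -0.038], [-0.0, 0.01, -0.042], [-0.0, 0.013, -0.047], [-0.0, 0.016, -0.053]]
[[0.033, 0.001, -0.0], [0.068, 0.001, -0.0], [0.103, 0.001, -0.0], [0.138, 0.001, -0.0], [0.173, 0.001, -0.0], [0.208, 0.001, -0.0], [0.243, 0.001, -0.0], [0.278, 0.001, -0.0], [0.313, 0.001, -0.0], [0.348, 0.001, -0.0], [0.4, 0.001, -0.0], [0.452, 0.001, -0.0]]
```

View pics/c16.png

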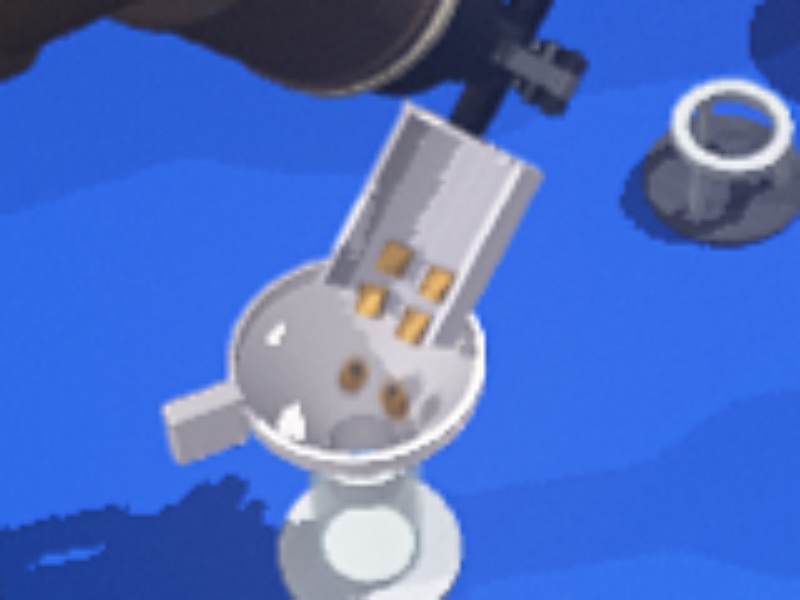

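Sliding now: two are in the funnel at (353,372) and (395,400), four are at the mouth. I'll hold, tilting a little further.

Emit:
{"op": "drive_tool", "data": {
  "delta_pos": [
    [0,0,-0.004],
    [0,0.001,-0.009],
    [0,0.001,-0.009],
    [0,0.001,-0.009],
    [0,0.001,-0.009],
    [0,0.001,-0.009]
  ],
  "twist": [
    [0.033,0,0],
    [0.068,0,0],
    [0.068,0,0],
    [0.068,0,0],
    [0.068,0,0],
    [0.068,0,0]
  ],
  "grip": [255,255,255,255,255,255]
}}

```text
time_s: 22.4
ee_pos: [0.4732, 0.0946, 0.2576]
eef_rot: [0.937, 0.001, -0.0, -0.35]
wrist_force: [0.2, 0.7, -2.1]
opening: 0.14
```

Run:
```python
from pour import *
snap('scene','s17'); b=load('s17')[3][140:260,220:380,::-1]
cv2.imwrite('pics/c17.png',cv2.resize(b,(800,600)))
```

```text
(no output)
```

View pics/c17.png

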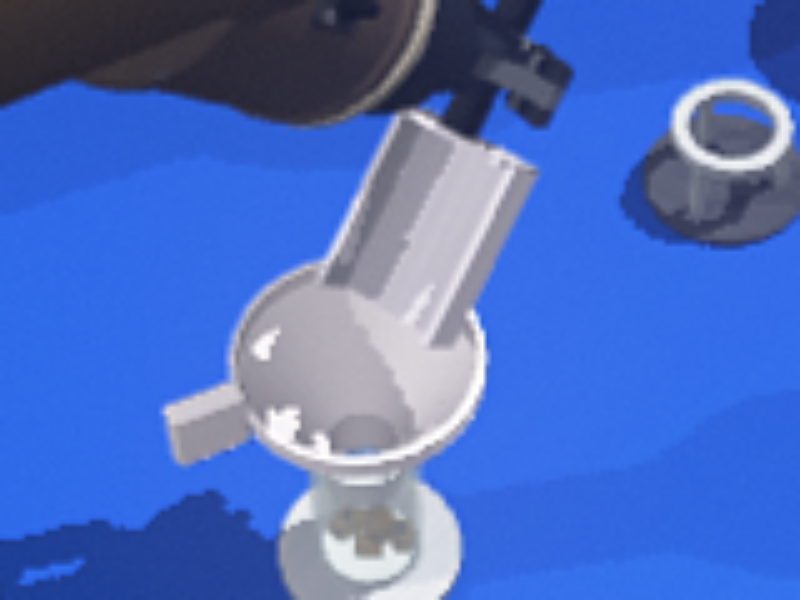

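The scoop is empty and the brass lies on the tube floor at (370,525); I see nothing left in the cone. Backing the scoop out while levelling it.

Run:
```python
from pour import *
rows([(41,.03,.18),(41,.035,.20),(37,.04,.215),(31,.045,.225),(25,.05,.23),(19,.05,.23),(13,.05,.23),(7,.05,.23),(2,.05,.23),(0,.05,.23),(0,.05,.23)])
```

```text
22.45
[[-0.0, -0.01, -0.004], [-0.0, -0.027, -0.016], [-0.0, -0.041, -0.015], [-0.0, -0.05, -0.007], [-0.0, -0.055, 0.006], [-0.0, -0.052, 0.018], [-0.0, -0.047, 0.03], [-0.0, -0.041, 0.042], [-0.0, -0.036, 0.051], [-0.0, -0.033, 0.054], [-0.0, -0.033, 0.054]]
[[0.0, 0.001, 0.001], [0.0, 0.001, 0.001], [-0.07, 0.001, 0.001], [-0.174, 0.001, 0.001], [-0.279, 0.001, 0.001], [-0.384, 0.001, 0.001], [-0.488, 0.001, 0.001], [-0.593, 0.001, 0.001], [-0.68, 0.001, 0.001], [-0.715, 0.001, 0.001], [-0.715, 0.001, 0.001]]
```

Emit:
{"op": "drive_tool", "data": {
  "delta_pos": [
    [0,-0.01,-0.004],
    [0,-0.027,-0.016],
    [0,-0.041,-0.015],
    [0,-0.05,-0.007],
    [0,-0.055,0.006],
    [0,-0.052,0.018],
    [0,-0.047,0.03],
    [0,-0.041,0.042],
    [0,-0.036,0.051],
    [0,-0.033,0.054],
    [0,-0.033,0.054]
  ],
  "twist": [
    [0,0,0],
    [0,0,0],
    [-0.07,0.001,0.001],
    [-0.174,0.001,0.001],
    [-0.279,0.001,0.001],
    [-0.384,0.001,0.001],
    [-0.488,0.001,0.001],
    [-0.593,0.001,0.001],
    [-0.68,0.001,0.001],
    [-0.715,0.001,0.001],
    [-0.715,0.001,0.001]
  ],
  "grip": [255,255,255,255,255,255,255,255,255,255,255]
}}

```text
time_s: 23.82
ee_pos: [0.4727, 0.1557, 0.2386]
eef_rot: [1.0, 0.001, 0.0, -0.0]
wrist_force: [-0.4, -0.4, -2.0]
opening: 0.144
```

Run:
```python
from pour import *
go([.60,.11,.12],Rdown(0)); go([.60,.11,.013],Rdown(0))
snap('scene','s18'); b=load('s18')[3][140:260,220:380,::-1]
cv2.imwrite('pics/c18.png',cv2.resize(b,(800,600)))
```

```text
t 23.82 d [0.1272, 0.046, 0.1186] w [-0.0008, -0.0002, 0.0012] rows>= 2.878619649173561
 t 23.82 d [0.1272, 0.046, 0.2256] w [-0.0008, -0.0002, 0.0012] rows>= 4.208996240746193
```

View pics/c18.png

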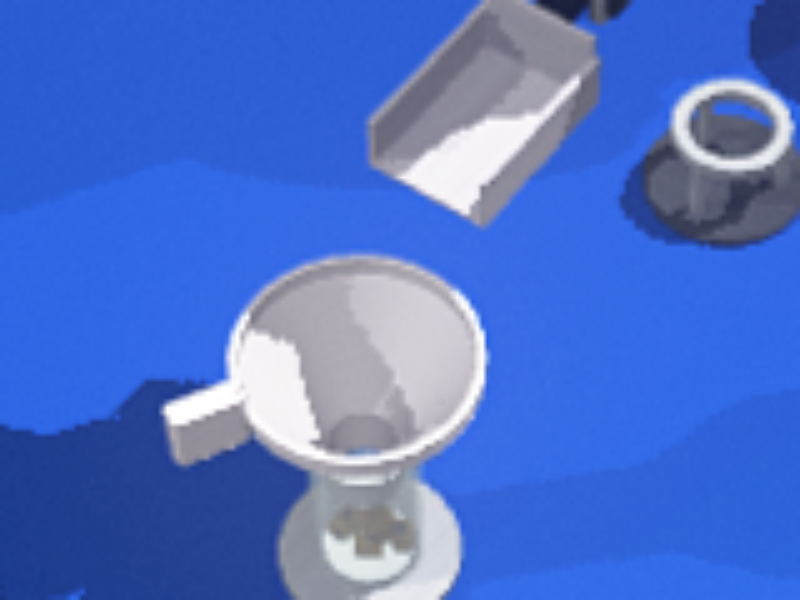

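Scoop empty, funnel seated and empty, brass in the tube. Next I move to the free mat at about (0.60, 0.11) and lower.

Emit:
{"op": "drive_tool", "data": {
  "delta_pos": [
    [0.03,0.01,0.0],
    [0.075,0.025,0.01],
    [0.11,0.04,0.03],
    [0.127,0.046,0.07],
    [0.127,0.046,0.12],
    [0.127,0.046,0.165],
    [0.127,0.046,0.195],
    [0.127,0.046,0.212],
    [0.127,0.046,0.218],
    [0.127,0.046,0.222],
    [0.127,0.046,0.222]
  ],
  "twist": [
    [0,0,0],
    [0,0,0],
    [0,0,0],
    [0,0,0],
    [0,0,0],
    [0,0,0],
    [0,0,0],
    [0,0,0],
    [0,0,0],
    [0,0,0],
    [0,0,0]
  ],
  "grip": [255,255,255,255,255,255,255,255,255,255,255]
}}

```text
time_s: 25.25
ee_pos: [0.6008, 0.1089, 0.0172]
eef_rot: [1.0, -0.0, 0.001, -0.0]
wrist_force: [0.0, -0.0, -1.0]
opening: 0.143
```

Emit:
{"op": "drive_tool", "data": {
  "delta_pos": [
    [0,0,0.002],
    [0,0,0.004],
    [0,0,0.005],
    [0,0,0.005]
  ],
  "twist": [
    [0,0,0],
    [0,0,0],
    [0,0,0],
    [0,0,0]
  ],
  "grip": [255,255,255,255]
}}

```text
time_s: 25.75
ee_pos: [0.6004, 0.109, 0.0118]
eef_rot: [1.0, -0.0, 0.0, -0.0]
wrist_force: [-1.5, 1.1, 5.7]
opening: 0.144
```

On the mat (contact about 7 N). Releasing and withdrawing straight up, and I'll look before retreating further.

Emit:
{"op": "drive_tool", "data": {
  "delta_pos": [
    [0,0,0],
    [0,0,0],
    [0,0,0],
    [0,0,0],
    [0,0,0],
    [0,0,0],
    [0,0,-0.03],
    [0,0,-0.08],
    [0,0,-0.14],
    [0,0,-0.2],
    [0,0,-0.22],
    [0,0,-0.22]
  ],
  "twist": [
    [0,0,0],
    [0,0,0],
    [0,0,0],
    [0,0,0],
    [0,0,0],
    [0,0,0],
    [0,0,0],
    [0,0,0],
    [0,0,0],
    [0,0,0],
    [0,0,0],
    [0,0,0]
  ],
  "grip": [200,150,80,0,0,0,0,0,0,0,0,0]
}}

```text
time_s: 27.25
ee_pos: [0.601, 0.1088, 0.2333]
eef_rot: [1.0, -0.0, 0.002, -0.0]
wrist_force: [-0.1, 0.0, 0.1]
opening: 1.003
```

Run:
```python
from pour import *
snap('scene','s19'); snap('wrist','w19'); go([.50,.10,.37],Rdown(90))
```

```text
t 27.35 d [-0.0997, 0.0086, -0.1392] w [-0.0006, -0.0001, -1.571] rows>= 8.446081708336406
```

View pics/s19.png

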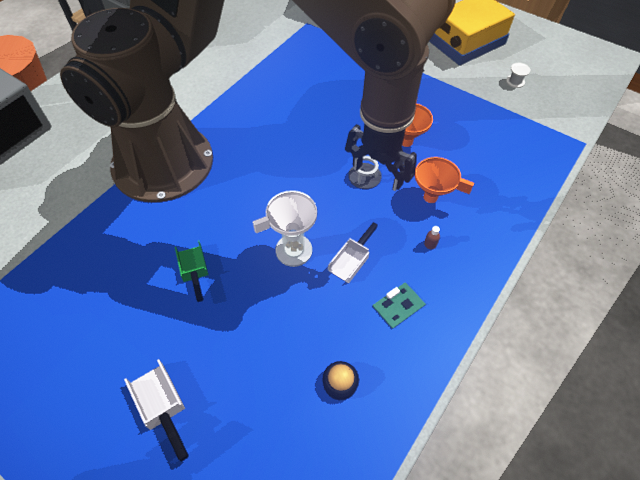

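View pics/w19.png

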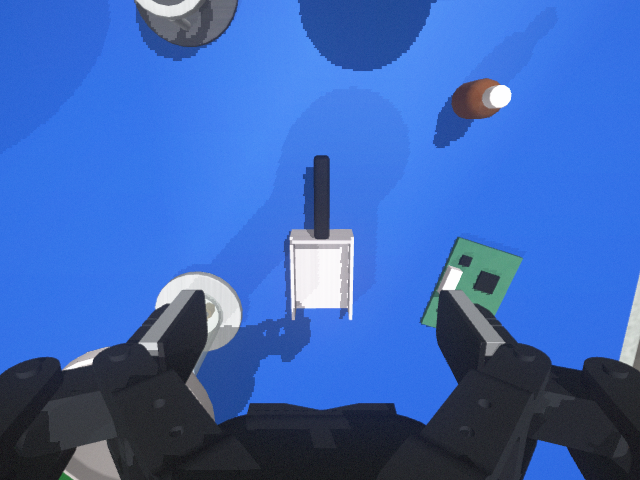

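The scoop lies flat and empty on the mat; board, flux bottle and tip cleaner look unmoved. To count the standoffs I'll look straight down the funnel.

Run:
```python
from h import *
go([.475,-.087,.36],Rdown(0))
```

```text
t 27.35 d [-0.1247, 0.1956, -0.1293] w [-0.0004, 0.0003, -0.0002] rows>= 4.249067176380265
```

Emit:
{"op": "drive_tool", "data": {
  "delta_pos": [
    [0,0,-0.05],
    [-0.01,0.01,-0.1],
    [-0.04,0.06,-0.129],
    [-0.07,0.11,-0.129],
    [-0.1,0.16,-0.129],
    [-0.125,0.196,-0.129],
    [-0.125,0.196,-0.129],
    [-0.125,0.196,-0.129],
    [-0.125,0.196,-0.129]
  ],
  "twist": [
    [0,0,0],
    [0,0,0],
    [0,0,0],
    [0,0,0],
    [0,0,0],
    [0,0,0],
    [0,0,0],
    [0,0,0],
    [0,0,0]
  ],
  "grip": [0,0,0,0,0,0,0,0,0]
}}

```text
time_s: 28.48
ee_pos: [0.4754, -0.0866, 0.3596]
eef_rot: [1.0, 0.0, -0.0, -0.0]
wrist_force: [-0.5, -0.0, -0.1]
opening: 1.0
```

Run:
```python
from h import *
np.set_printoptions(precision=4,suppress=True)
snap('wrist','w20'); snap('scene','s20')
u,v=map(int,proj('w20',[.473,-.018,.168])); print(u,v)
a=load('w20')[3][max(0,v-70):v+70,u-70:u+70,::-1]; b=load('s20')[3][185:275,250:340,::-1]
cv2.imwrite('pics/c20.png',np.hstack([cv2.resize(a,(400,400)),cv2.resize(b,(400,400),interpolation=cv2.INTER_CUBIC)]))
m=notblue('w20',(u-80,max(0,v-70),160,130),60); L=[]
for vv in range(max(0,v-45),v+40,6):
    x=np.where(m[vv])[0]; L+=[(x.min(),vv),(x.max()+1,vv)]
print('rim',circ('w20',L,.168))
```

```text
317 118
rim [ 0.4734 -0.0182  0.0557]
```

View pics/c20.png

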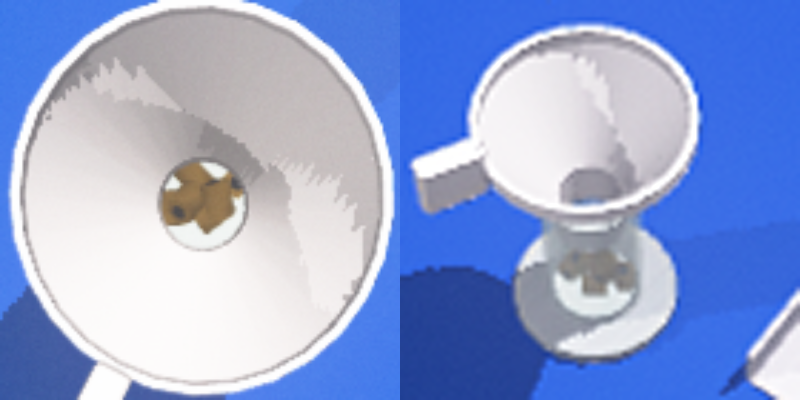

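View pics/w20.png

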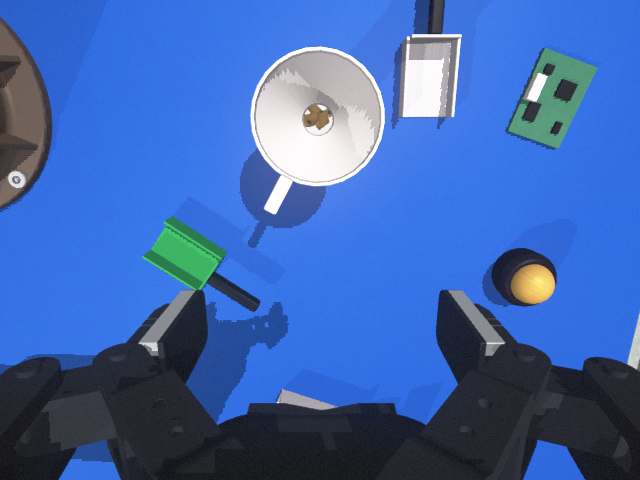

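Run:
```python
from h import *
for f in ('s20','w20','s19'):
    h=hsv(f); m=np.uint8((h[...,0]>8)&(h[...,0]<32)&(h[...,1]>80)&(h[...,2]>50))*255
    n,_,st,c=cv2.connectedComponentsWithStats(m); print(f,[(int(c[i][0]),int(c[i][1]),int(st[i,4])) for i in range(1,n) if st[i,4]>4])
a=load('w20')[3][95:140,295:340,::-1]; b=load('s19')[3][225:275,265:325,::-1]
c=load('s20')[3][230:270,270:310,::-1]
cv2.imwrite('pics/c21.png',np.hstack([cv2.resize(a,(400,400),interpolation=cv2.INTER_CUBIC),cv2.resize(c,(400,400),interpolation=cv2.INTER_CUBIC)]))
```

```text
s20 [(489, 19, 3786), (78, 16, 130), (15, 52, 1100), (634, 83, 163), (414, 96, 25), (408, 103, 5), (397, 119, 145), (425, 128, 23), (422, 174, 240), (453, 164, 11), (432, 166, 10), (466, 181, 46), (447, 189, 35), (340, 376, 521)]
w20 [(316, 117, 383), (532, 283, 1381)]
s19 [(486, 18, 3999), (78, 16, 131), (15, 52, 1105), (634, 83, 163), (418, 104, 5), (427, 109, 8), (418, 116, 148), (417, 129, 58), (425, 173, 375), (440, 158, 5), (453, 164, 11), (466, 181, 44), (447, 189, 35), (340, 376, 520)]
```

View pics/c21.png

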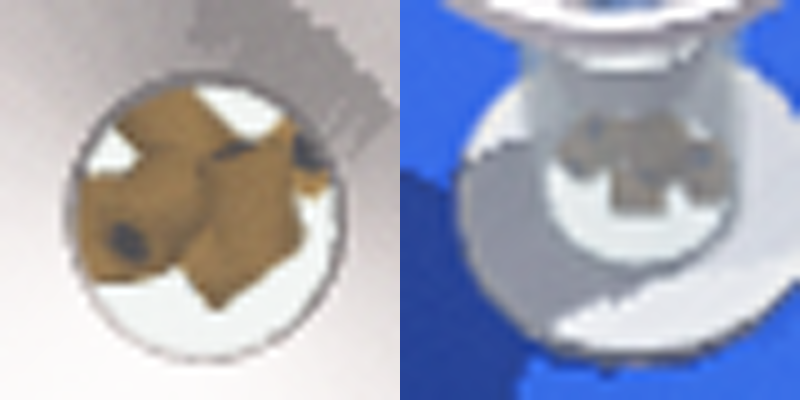

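No brass outside the tube in either view, and the pieces lie on the tube floor. Handing in.

```bash
python3 -c "
from plant import *
s=get_state();print(s['time_s'],s['ee_pos'],s['wrist_force']);print(job_done())"
```

```text
28.575 [ 0.4754124  -0.08662685  0.35985952] [0.17717565 0.31122904 0.75660139]
the job is handed in; nothing more can be done
None
```

I moved the white funnel from its stand into the clear tube and tipped the standoffs from the small metal scoop through it. I then set the empty scoop flat on the mat near (0.60, 0.11) and handed the job in at 28.6 s of the 64 s allowed.

**Funnel:** in the last view its rim centre is at (0.4734, -0.0182), within 1 mm of the tube's axis, and upright.

**Standoffs:** the scoop and the cone are empty, and I found no stray brass on the mat. The pieces lie on the tube floor, but they overlap, so I could make out about four and could not count all six. That all six are in the tube rests on none being seen anywhere else.

**Scoop and bystanders:** the scoop looks flat in the pictures, and I did not measure its tilt separately. The board, flux bottle and tip cleaner look unmoved, also not measured. The gripper was open and well clear of everything at hand-in.

**Disagreements:** two height checks on the scoop handle's end came out at 0 and 18 mm, because the viewing angles were poor. A third gave 43 mm against the 38 mm in the text. I used the text's height, and the contact forces at the grasp and when setting it down fitted it.

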